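Key the drive hubs into the gang drilling fixture

ROBOT

A 6-joint arm with a two-finger parallel gripper is mounted at the origin on a cart in front of the work surface, level with it; the furniture and walls round the work are solid. World frame = base frame: x ahead of the robot, y to its left, z up, the work surface at z = 0. Lengths are in m, angles in rad, forces in N, time in s.
With the tool pointing down it reaches from about 0.3 to 0.875 m from the base axis. Payload 4.2 kg.
Tool frame: the origin (TCP) lies midway between the tips of the shut fingers; the grasp point (between the pads) lies 19 mm behind it; y points along the fingers, x is the direction in which the jaws open and shut, and the axes are right-handed (so a half turn about y gives the same grasp; the last joint's range is limited). The gripper opens to 85 mm and grips with 20 to 120 N. Pads are 22 mm wide; open, the fingers measure 114 mm over their backs; the gripper's body (76 mm by 85 mm) begins 54 mm behind the grasp point. The pads swing forward as they close: fully open they stand 13 mm farther back than shut.
Start: joints at [-1.295, 0.32, 1.565, -0, 1.257, -0.02], TCP at [0.168, -0.55, 0.231] pointing down, gripper open.
Joint ranges: [-3.11, 3.11], [-0.84, 2.01], [0.21, 2.61], [-1.34, 4.49], [0.05, 2.63], [-2.56, 2.56]. Speed limits (rad/s): [2.57, 2.57, 3.14, 3.14, 3.14, 3.14].

INTERFACE

Orientations are given as a 3x3 rotation matrix whose columns are the frame's x, y, z axes.
In Python, from rig import arm gives the robot as it stands. The module is installed in compiled form; this text tells all that it offers.
- The arm moves only by the tool step_arm, never from a script. Its argument "steps" is a list of rows, each an object of numbers: "dx", "dy", "dz": the shift along the world's x, y, z in cm; "rx", "ry", "rz": the turn, a rotation vector about the world's x, y, z in degrees; "jaw": the closure in counts, from 0 (fully open) to 255 (shut). In form: [{"dx": .., "dy": .., "dz": .., "rx": .., "ry": .., "rz": .., "jaw": ..}, ...]. A call has 1 to 10 rows; each row shifts and turns the commanded pose from where the row before left it; what a row does not reach is not made up. A row lasts 1/12 s, in which the tool goes at most 41.7 mm and 7.16 degrees, less where a joint would pass 70% of its speed; a pose out of reach is approached as far as the arm can. A call with a gripper value outside its range is refused whole. The fingers move at their own pace and stop on an object; the grip force is fixed at half the most. Time passes only in rows, so rows that do not move let the fingers close. It gives the time, the measured TCP pose, the force and the opening at its end, in the units of the state.
- arm.read_state(): the state, without advancing time (a new reading comes with each control period).
- arm.read_camera(name): name is "scene" or "top" or "wrist"; returns a dict with "img" (384x512x3 uint8, red, green, blue), "fx", "fy", "cx", "cy" (pixels), "R" (3x3) and "t" (3): a world point X has camera coordinates R X + t; the wrist camera has in their place "T_tool_cam" (4x4, takes a point from camera to tool coordinates, whose origin is the TCP and whose axes are the tool frame's). Camera axes: x right, y down, z forward; pixel columns grow to the right and rows downward; lengths in m; the calibration is good to about 2 mm. A picture is of the moment at which its call begins: read the wrist's pose just before it. There is no depth.
- arm.job_done(): hands the job in, once; it reports no verdict.
Trained networks look in a picture, given as the dict that the camera call returned (one of the last four; its "shot" number tells which), for a name from the list of things; names that differ only in an ending like _2 or _b are one class to them, and where a whole thing is asked for, a point or a joint stands for the part that bears it (a point fixed in the world has none). Each returns a list of dicts, best first, with "conf" (0 to 1); they miss things now and then, are a little off and sometimes report something else, mostly with a low value. They report only what shows in the picture. A call takes as long as a camera call. They do not tell look-alikes from the thing itself.
- arm.look_for(thing, picture): "location" ([x, y, z] in m, in the coordinates of the camera as it stood for that picture, good to about 4 mm: the middle of the surface that is visible of it).
- arm.pinpoint(thing, picture): "location" ([x, y, z] in m, in the coordinates of the camera as it stood for that picture, good to about 4 mm: a listed point, or the origin of a listed thing).
The state is a dict: "clock": time; "joints": joint angles; "dq": joint speeds; "effort": joint torques, N m; "tool_pos": TCP position; "orientation": TCP orientation; "wrist_force": force on the tool from outside, world axes, zero at the start; "wrist_torque": the same for the moment, N m; "opening": opening from 0.0 (shut) to 1.0 (fully open).
Only numpy, scipy, OpenCV 4.12 (cv2) and the standard library are available. Lean on these libraries where they do the work, as an engineer would, in place of code of your own. Each camera call takes 0.05 s, during which the arm holds its last target. There are 200 camera calls.

TASK

Load the drilling fixture with the drive hubs that stand loose on the bench. First turn the black ball knob anticlockwise until the brass-tongued comb is fully back; then stand every hub in a nest of its own, against the nest's two dowel pins, and turn it until its keyway faces the comb; last turn the ball knob clockwise until the comb is fully home with a tongue in the keyway of every hub, and leave the hubs standing flat. Do not knock over or shove aside the oil bottle or the jar of screws.

Things in the scene. Friction and masses are not known exactly. Their poses are not given: they have to be found in the camera images.
- hub_a: loose steel drive hub, 0.3 kg, may be absent: round flange 60 mm in diameter, 12 mm thick, under a knurled round boss 36 mm in diameter, 32 mm high (44 mm in all). Origin: centre of its underside, z up. Its one keyway, 12 mm wide and 11 mm deep with a bevelled mouth, is cut through the flange rim at its +x; a white line on top of the boss points to it.
- hub_b: loose steel drive hub, 0.3 kg, may be absent: round flange 60 mm in diameter, 12 mm thick, under a knurled round boss 36 mm in diameter, 32 mm high (44 mm in all). Origin: centre of its underside, z up. Its one keyway, 12 mm wide and 11 mm deep with a bevelled mouth, is cut through the flange rim at its +x; a white line on top of the boss points to it.
- hub_c: loose steel drive hub, 0.3 kg, may be absent: round flange 60 mm in diameter, 12 mm thick, under a knurled round boss 36 mm in diameter, 32 mm high (44 mm in all). Origin: centre of its underside, z up. Its one keyway, 12 mm wide and 11 mm deep with a bevelled mouth, is cut through the flange rim at its +x; a white line on top of the boss points to it.
- hub_a_key (a point): middle of the keyway of hub_a: 24.5 mm out from its axis along the hub's +x, 6 mm above its underside
- hub_b_key (a point): middle of the keyway of hub_b: 24.5 mm out from its axis along the hub's +x, 6 mm above its underside
- hub_c_key (a point): middle of the keyway of hub_c: 24.5 mm out from its axis along the hub's +x, 6 mm above its underside
- fixture: fixed fixture: dark steel plate 185 (x) by 300 (y) mm on 12 mm feet, top at 26 mm; origin at its centre on the bench. Three nests along its y, 85 mm apart, 47.5 mm to its -x side; behind them (+x) the comb, an aluminium bar with three brass tongues, its ends under grey blocks 18 mm high; then a grey housing, 26 mm high, with the ball knob, 56.5 mm to the +x side.
- nest_a (a point): nest (dark round pad with a pale rim): the point on the plate top, 26 mm above the bench, where a seated hub's axis stands. Its two dowel pins (12 mm in diameter, 11 mm high) stand 36 mm from it, 40 degrees either side of the fixture's -x. Any hub fits any nest. This is the +y nest.
- nest_b (a point): nest (dark round pad with a pale rim): the point on the plate top, 26 mm above the bench, where a seated hub's axis stands. Its two dowel pins (12 mm in diameter, 11 mm high) stand 36 mm from it, 40 degrees either side of the fixture's -x. Any hub fits any nest. This is the middle nest.
- nest_c (a point): nest (dark round pad with a pale rim): the point on the plate top, 26 mm above the bench, where a seated hub's axis stands. Its two dowel pins (12 mm in diameter, 11 mm high) stand 36 mm from it, 40 degrees either side of the fixture's -x. Any hub fits any nest. This is the -y nest.
- tongue_a (a point): middle of the nose of a brass tongue of the comb (9 mm wide, nose tapered to 3.6 mm over its last 6 mm, 8 mm thick); moves with the comb, and with the comb fully home it lies in the middle of the keyway of a hub in nest a
- tongue_b (a point): middle of the nose of a brass tongue of the comb (9 mm wide, nose tapered to 3.6 mm over its last 6 mm, 8 mm thick); moves with the comb, and with the comb fully home it lies in the middle of the keyway of a hub in nest b
- tongue_c (a point): middle of the nose of a brass tongue of the comb (9 mm wide, nose tapered to 3.6 mm over its last 6 mm, 8 mm thick); moves with the comb, and with the comb fully home it lies in the middle of the keyway of a hub in nest c
- comb (a joint): travel of the comb in m: 0 fully back (tongues 8 mm clear of a seated hub's flange), 0.018 fully home (tongues in the keyways). It slides along the fixture's -x, driven only by the ball knob, 6 mm per rad. A tongue that meets a flange beside the keyway stops it; the tapered noses draw in a keyway up to about 4 mm off line.
- ball_knob (a joint): angle of the ball knob in rad: 0 comb fully back (white pointer at the red dot), 3.0 comb fully home (pointer at the green dot); grows clockwise seen from above. It stays where it is left (about 0.1 N m to turn).
- knob_ball (a point): centre of the smooth black ball, 40 mm in diameter, on an upright stem 12 mm thick, 90 mm above the bench and 38 mm above the housing; the fingers slip off unless they close across its centre.
- oil_bottle: bystander: amber oil dropper bottle with a red spout, 31 mm in diameter, 91 mm high; origin at the centre of its underside
- screw_jar: bystander: clear jar of screws with a black cap, 55 mm in diameter, 68 mm high; origin at the centre of its underside
Things that resemble listed ones, but are neither listed nor needed, are in the scene too. Leave any purple look-alike of the hub_b alone.

How it is judged:
On the way, in this order (a step that is already met when the one before it is completed fails the run):
1. the ball knob has been turned anticlockwise and the comb is fully back (value of joint comb below 0.0015 m), for 0.2 s.
2. every hub stands flat in a nest of the fixture ((horizontal distance between hub_a and nest_a below 0.012 m or horizontal distance between hub_a and nest_b below 0.012 m or horizontal distance between hub_a and nest_c below 0.012 m) and height (world z) of hub_a between 0.023 and 0.0295 m and angle between each of hub_a, hub_b, hub_c's own z axis and vertical below 0.06 rad and (horizontal distance between hub_b and nest_a below 0.012 m or horizontal distance between hub_b and nest_b below 0.012 m or horizontal distance between hub_b and nest_c below 0.012 m) and height (world z) of hub_b between 0.023 and 0.0295 m and (horizontal distance between hub_c and nest_a below 0.012 m or horizontal distance between hub_c and nest_b below 0.012 m or horizontal distance between hub_c and nest_c below 0.012 m) and height (world z) of hub_c between 0.023 and 0.0295 m), for 0.2 s.
3. the comb is fully home (value of joint comb above 0.0165 m), for 0.2 s.
At the end, for the whole second after the job is handed in: the comb is within 1.5 mm of fully home; every hub present stands flat on the plate (tilt under 0.06 rad, at rest) with the middle of its keyway within 4 mm of the middle of a tongue (value of joint comb above 0.0165 m and velocity of joint ball_knob below 0.1 rad/s and (horizontal distance between hub_a_key and tongue_a below 0.004 m or horizontal distance between hub_a_key and tongue_b below 0.004 m or horizontal distance between hub_a_key and tongue_c below 0.004 m) and height (world z) of hub_a between 0.023 and 0.0295 m and angle between each of hub_a, hub_b, hub_c's own z axis and vertical below 0.06 rad and linear speed of each of hub_a, hub_b, hub_c below 0.02 m/s and (horizontal distance between hub_b_key and tongue_a below 0.004 m or horizontal distance between hub_b_key and tongue_b below 0.004 m or horizontal distance between hub_b_key and tongue_c below 0.004 m) and height (world z) of hub_b between 0.023 and 0.0295 m and (horizontal distance between hub_c_key and tongue_a below 0.004 m or horizontal distance between hub_c_key and tongue_b below 0.004 m or horizontal distance between hub_c_key and tongue_c below 0.004 m) and height (world z) of hub_c between 0.023 and 0.0295 m); the robot touches nothing.
It fails at once if the oil bottle is knocked over or shoved more than 4 cm (distance of oil_bottle from where it was at the start of the episode above 0.04 m or angle between oil_bottle's own z axis and vertical above 0.6 rad).
It fails at once if the jar of screws is knocked over or shoved more than 4 cm (distance of screw_jar from where it was at the start of the episode above 0.04 m or angle between screw_jar's own z axis and vertical above 0.6 rad).
Of hub_a, hub_b, hub_c only 2 to 3 are there at a start; the rules pass over those that are not, and their reading is None.
At some moment in a run one of hub_a, hub_b, hub_c may be knocked a few centimetres aside while the robot is not near it.
Once in a run the grip may slacken for a moment while it holds something.
It also fails if it takes over 210 s, if anything falls off the work surface, if the arm or the gripper's body presses on something with over 40 N, if the wrist force passes 120 N, or if a joint passes its speed limit or range.

## Working session

There is one attempt and no reset: what is moved stays moved. The work goes in short steps, Python scripts to look and compute and a tool call to move; the robot and the scene stay as the last step left them, time stands still between calls to the robot, and variables do not carry over. Pictures are saved under pics/ and viewed, about 12 in all and at most 16, crops included, and the job is handed in when it is done.

Besides the shell and the picture viewer there is one more tool, called after "Request:" in YAML: its name, and indented under it one key for each argument. step_arm: Moves the arm, as the interface text tells. Its arguments: {"type":"object","properties":{"steps":{"type":"array"}},"required":["steps"]}

```bash
mkdir -p pics; cat > h.py <<'E'
from rig import arm
import numpy as np, cv2
def w(p,c): return c["R"].T@(np.array(p)-c["t"])
def proj(X,c):
    q=c["R"]@np.array(X)+c["t"]; return c["fx"]*q[0]/q[2]+c["cx"], c["fy"]*q[1]/q[2]+c["cy"]
def ray(u,v,z,c):
    d=c["R"].T@np.array([(u-c["cx"])/c["fx"],(v-c["cy"])/c["fy"],1]); o=-c["R"].T@c["t"]
    return o+d*(z-o[2])/d[2]
def save(c,n,box=None,s=1):
    i=c["img"][:,:,::-1]
    if box: i=i[box[1]:box[3],box[0]:box[2]]
    cv2.imwrite("pics/"+n,cv2.resize(i,None,fx=s,fy=s,interpolation=cv2.INTER_CUBIC))
def wristcam():
    s=arm.read_state(); c=arm.read_camera("wrist"); T=np.eye(4);T[:3,:3]=s["orientation"];T[:3,3]=s["tool_pos"]
    M=np.linalg.inv(T@c["T_tool_cam"]); c["R"]=M[:3,:3];c["t"]=M[:3,3]; return c
def find(c,names,kinds=("pinpoint",),mc=.2):
    for n in names:
        for k in kinds:
            for d in getattr(arm,k)(n,c):
                if d["conf"]>mc:
                    X=w(d["location"],c); print(n,k,round(d["conf"],2),X.round(4),np.round(proj(X,c),0))
E
cat > a.py <<'E'
from h import *
s=arm.read_state(); print(s["clock"],s["orientation"].round(2) if hasattr(s["orientation"],'round') else s["orientation"],s["opening"])
N=["hub_a","nest_a","tongue_a","knob_ball","fixture","oil_bottle","screw_jar","hub_a_key"]
for n in ("top","scene"):
    c=arm.read_camera(n); save(c,n+"0.png",s=1.5); print(n,"cam at",(-c["R"].T@c["t"]).round(3)); find(c,N)
E
python3 a.py
```

```text
0.0 [[ 0.29 -0.    0.96]
 [-0.96  0.    0.29]
 [-0.   -1.    0.  ]] 1.0037219210813895
top cam at [ 0.433 -0.194  0.968]
hub_a pinpoint 0.82 [ 0.4797  0.0912 -0.0018] [144. 215.]
hub_a pinpoint 0.73 [ 0.4333 -0.218   0.0104] [262. 235.]
hub_a pinpoint 0.66 [ 0.4183 -0.2389 -0.0031] [269. 241.]
hub_a pinpoint 0.63 [ 0.5208 -0.398  -0.0031] [330. 203.]
nest_a pinpoint 0.81 [ 0.5723 -0.1709  0.0275] [244. 180.]
nest_a pinpoint 0.75 [ 0.584  -0.2567  0.0292] [278. 176.]
nest_a pinpoint 0.63 [ 0.5588 -0.0869  0.0234] [212. 185.]
tongue_a pinpoint 0.84 [ 0.5997 -0.1717  0.0349] [245. 169.]
tongue_a pinpoint 0.81 [ 0.6089 -0.2527  0.0322] [276. 167.]
tongue_a pinpoint 0.74 [ 0.5872 -0.0849  0.0329] [211. 174.]
knob_ball pinpoint 0.64 [ 0.6735 -0.1575  0.0917] [239. 135.]
knob_ball pinpoint 0.4 [ 0.6036 -0.1736  0.0362] [245. 168.]
fixture pinpoint 0.59 [ 0.6194 -0.1675  0.0011] [244. 164.]
fixture pinpoint 0.3 [ 0.5838 -0.2578  0.0304] [278. 176.]
oil_bottle pinpoint 0.53 [ 0.6489 -0.4023  0.002 ] [332. 155.]
screw_jar pinpoint 0.72 [ 3.847e-01 -5.194e-01  2.000e-04] [377. 256.]
screw_jar p
[... 486 characters left out ...]
249] [286. 216.]
tongue_a pinpoint 0.78 [ 0.6137 -0.2519  0.0313] [295. 211.]
tongue_a pinpoint 0.6 [ 0.5872 -0.0838  0.0289] [261. 188.]
tongue_a pinpoint 0.58 [ 0.6024 -0.1718  0.0331] [278. 199.]
knob_ball pinpoint 0.59 [ 0.6009 -0.1722  0.0323] [278. 199.]
knob_ball pinpoint 0.49 [ 0.6719 -0.158   0.087 ] [296. 177.]
fixture pinpoint 0.63 [ 0.6187 -0.1684 -0.001 ] [282. 206.]
fixture pinpoint 0.38 [ 0.5692 -0.1692  0.0277] [269. 202.]
oil_bottle pinpoint 0.78 [ 0.6474 -0.4012  0.003 ] [334. 244.]
screw_jar pinpoint 0.94 [ 3.878e-01 -5.153e-01 -5.000e-04] [271. 308.]
screw_jar pinpoint 0.48 [ 0.5562 -0.0909  0.0252] [254. 192.]
hub_a_key pinpoint 0.98 [ 0.5359 -0.3793  0.0044] [295. 251.]
```

View pictures.

View pics/top0.png

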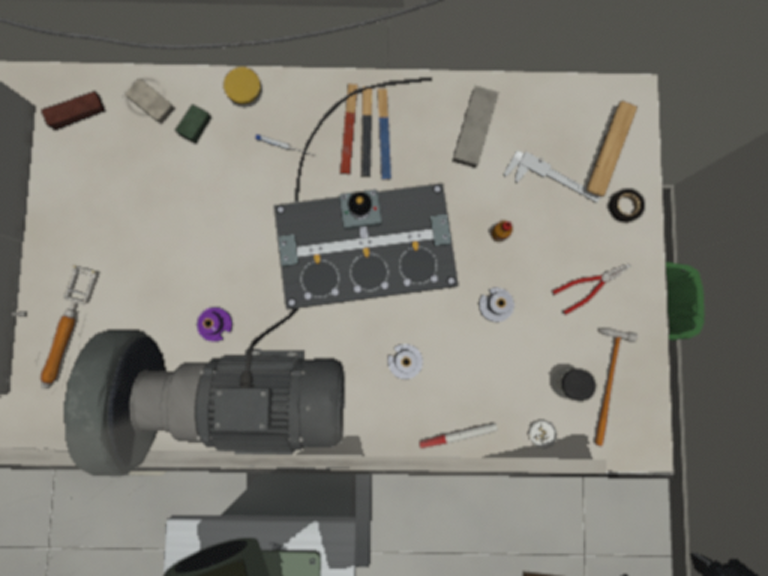

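View pics/scene0.png

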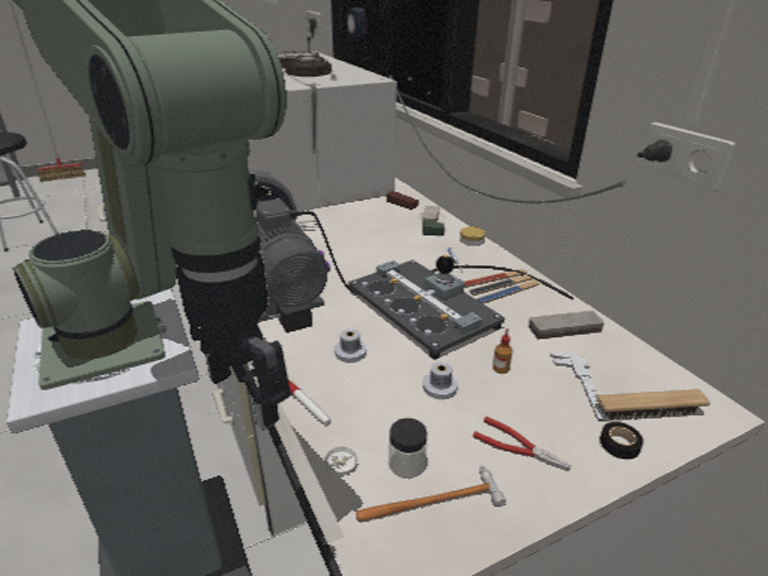

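Request:
step_arm:
  steps:
    - {"dz": 3.0, "dx": 2}
    - {"dz": 3, "dx": 2.5, "dy": 2}
    - {"dz": 2, "dx": 3, "dy": 2.5}
    - {"dz": 1, "dx": 3, "dy": 2.5}
    - {"dz": 1, "dx": 3, "dy": 2.5}
    - {"dz": 1, "dx": 3, "dy": 2.5}
    - {"dz": 1, "dx": 3, "dy": 2.5}
    - {"dz": 1, "dx": 3, "dy": 2.5}
    - {"dx": 3, "dy": 2.5}
    - {"dx": 2, "dy": 2.5}

```text
schema error: expected keys dx, dy, dz, rx, ry, rz, jaw
```

```bash
cat > b.py <<'E'
import sys
from h import *
s=arm.read_state(); print(s["clock"],np.round(s["tool_pos"],3),np.round(s["joints"],2),np.round(s["orientation"],2).tolist())
c=wristcam(); print(c["T_tool_cam"].round(3).tolist(), (-c["R"].T@c["t"]).round(3)); save(c,sys.argv[1],s=1.5)
find(c,["hub_a","hub_a_key","nest_a","tongue_a","knob_ball","fixture","oil_bottle"])
E
python3 b.py w1.png
```

```text
0.9 [ 0.168 -0.55   0.231] [-1.29  0.32  1.56  0.    1.26 -0.02] [[0.29, 0.0, 0.96], [-0.96, -0.0, 0.29], [0.0, -1.0, 0.0]]
[[1.0, 0.0, 0.001, 0.001], [-0.001, -0.275, 0.962, -0.143], [0.0, -0.962, -0.275, 0.07], [0.0, 0.0, 0.0, 1.0]] [ 0.234 -0.531  0.374]
```

Request:
step_arm:
  steps:
    - {"dx": 2, "dy": 0, "dz": 3, "rx": 0, "ry": 0, "rz": 0, "jaw": 0}
    - {"dx": 3, "dy": 2, "dz": 3, "rx": 0, "ry": 0, "rz": 0, "jaw": 0}
    - {"dx": 3, "dy": 2.5, "dz": 2, "rx": 0, "ry": 0, "rz": 0, "jaw": 0}
    - {"dx": 3, "dy": 2.5, "dz": 2, "rx": 0, "ry": 0, "rz": 0, "jaw": 0}
    - {"dx": 3, "dy": 2.5, "dz": 1, "rx": 0, "ry": 0, "rz": 0, "jaw": 0}
    - {"dx": 3, "dy": 2.5, "dz": 1, "rx": 0, "ry": 0, "rz": 0, "jaw": 0}
    - {"dx": 3, "dy": 2.5, "dz": 1, "rx": 0, "ry": 0, "rz": 0, "jaw": 0}
    - {"dx": 3, "dy": 2.5, "dz": 1, "rx": 0, "ry": 0, "rz": 0, "jaw": 0}
    - {"dx": 3, "dy": 2.5, "dz": 0, "rx": 0, "ry": 0, "rz": 0, "jaw": 0}
    - {"dx": 2, "dy": 2.5, "dz": 0, "rx": 0, "ry": 0, "rz": 0, "jaw": 0}

```text
clock: 2.13
tool_pos: [0.4437, -0.3334, 0.3665]
orientation: [[0.292, 0.002, 0.956], [-0.956, -0.001, 0.292], [0.001, -1.0, 0.002]]
wrist_force: [-0.1, -0.4, 0.4]
opening: 0.998
```

```bash
python3 b.py w1.png
```

```text
2.1333 [ 0.444 -0.333  0.367] [-0.67  0.23  1.35  0.    1.55  0.61] [[0.29, 0.0, 0.96], [-0.96, -0.0, 0.29], [0.0, -1.0, 0.0]]
[[1.0, 0.0, 0.001, 0.001], [-0.001, -0.275, 0.962, -0.143], [0.0, -0.962, -0.275, 0.07], [0.0, 0.0, 0.0, 1.0]] [ 0.51  -0.314  0.51 ]
hub_a pinpoint 0.7 [ 0.4218 -0.2388 -0.0012] [194. 147.]
hub_a pinpoint 0.61 [ 0.5192 -0.3995  0.0041] [302. 119.]
hub_a_key pinpoint 0.81 [ 0.5355 -0.3836  0.006 ] [296. 107.]
nest_a pinpoint 0.88 [ 0.5703 -0.1702  0.0277] [169.  39.]
nest_a pinpoint 0.72 [ 0.5598 -0.0973  0.029 ] [119.  30.]
nest_a pinpoint 0.68 [ 0.5837 -0.2567  0.0262] [228.  48.]
nest_a pinpoint 0.25 [ 0.5368 -0.3813  0.0045] [295. 105.]
tongue_a pinpoint 0.8 [ 0.5891 -0.085   0.0308] [113.   5.]
tongue_a pinpoint 0.55 [ 0.6031 -0.1705  0.0358] [173.  13.]
tongue_a pinpoint 0.42 [ 0.5177 -0.4012  0.0053] [302. 121.]
fixture pinpoint 0.79 [ 0.6204 -0.172   0.0021] [182.   8.]
oil_bottle pinpoint 0.88 [ 0.6493 -0.3979  0.0036] [329.  36.]
```

View pics/w1.png

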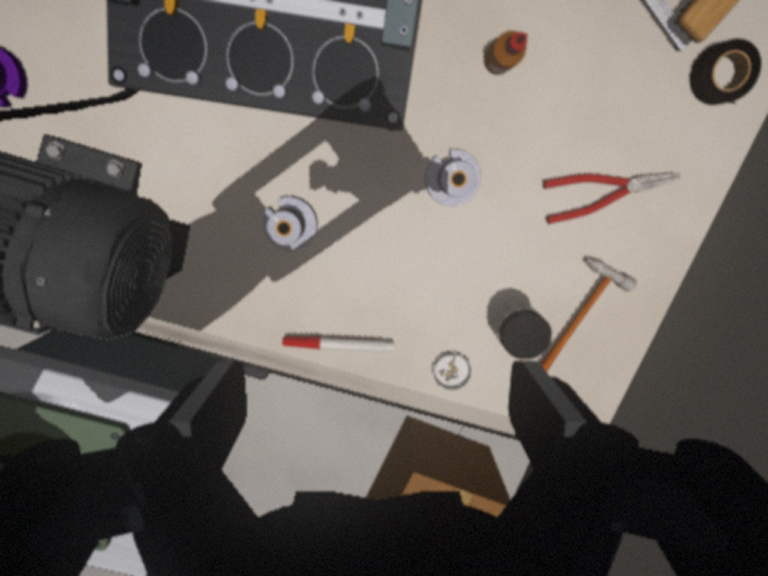

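Request:
step_arm:
  steps:
    - {"dx": 2.6, "dy": 2.9, "dz": -1, "rx": 0, "ry": 0, "rz": 0, "jaw": 0}
    - {"dx": 2.6, "dy": 2.9, "dz": -1, "rx": 0, "ry": 0, "rz": 0, "jaw": 0}
    - {"dx": 2.6, "dy": 2.9, "dz": -1, "rx": 0, "ry": 0, "rz": 0, "jaw": 0}
    - {"dx": 2.6, "dy": 2.9, "dz": -1, "rx": 0, "ry": 0, "rz": 0, "jaw": 0}
    - {"dx": 2.6, "dy": 2.9, "dz": -1, "rx": 0, "ry": 0, "rz": 0, "jaw": 0}
    - {"dx": 2.6, "dy": 2.9, "dz": -1, "rx": 0, "ry": 0, "rz": 0, "jaw": 0}
    - {"dx": 0, "dy": 0, "dz": 0, "rx": 0, "ry": 0, "rz": 0, "jaw": 0}

```text
clock: 3.12
tool_pos: [0.5998, -0.1566, 0.3027]
orientation: [[0.295, -0.002, 0.955], [-0.955, 0.004, 0.295], [-0.005, -1.0, -0.001]]
wrist_force: [-1.0, -0.6, -1.0]
opening: 0.997
```

```bash
python3 b.py w2.png
```

```text
3.1167 [ 0.6   -0.157  0.303] [-0.28  0.36  1.32  0.    1.46  0.99] [[0.3, -0.0, 0.96], [-0.96, 0.0, 0.3], [-0.0, -1.0, -0.0]]
[[1.0, 0.0, 0.001, 0.001], [-0.001, -0.275, 0.962, -0.143], [0.0, -0.962, -0.275, 0.07], [0.0, 0.0, 0.0, 1.0]] [ 0.667 -0.138  0.446]
hub_a pinpoint 0.75 [ 0.5176 -0.3992  0.0019] [377. 247.]
hub_a pinpoint 0.74 [ 0.4189 -0.2413  0.0012] [268. 272.]
hub_a pinpoint 0.58 [ 4.765e-01  9.220e-02 -3.000e-04] [ 76. 184.]
hub_a_key pinpoint 0.56 [ 0.5389 -0.3858  0.0054] [376. 234.]
nest_a pinpoint 0.96 [ 0.5831 -0.259   0.0267] [315. 190.]
nest_a pinpoint 0.87 [ 0.5718 -0.1733  0.0274] [257. 181.]
nest_a pinpoint 0.62 [ 0.5562 -0.0954  0.03  ] [202. 176.]
tongue_a pinpoint 0.87 [ 0.61   -0.2546  0.031 ] [319. 173.]
tongue_a pinpoint 0.63 [ 0.6044 -0.1766  0.0336] [266. 161.]
tongue_a pinpoint 0.6 [ 0.5887 -0.0861  0.0291] [201. 152.]
knob_ball pinpoint 0.56 [ 0.6777 -0.1598  0.0894] [274. 105.]
knob_ball pinpoint 0.39 [ 0.5588 -0.0936  0.0291] [201. 173.]
fixture pinpoint 0.96 [ 0.6175 -0.1692  0.0034] [263. 148.]
oil_bottle pinpoint 0.63 [ 0.6452 -0.3953  0.0012] [409. 174.]
oil_bottle pinpoint 0.45 [ 0.591  -0.0878  0.0325] [202. 151.]
oil_bottle pinpoint 0.36 [ 0.6771 -0.1622  0.0906] [276. 106.]
```

View pics/w2.png

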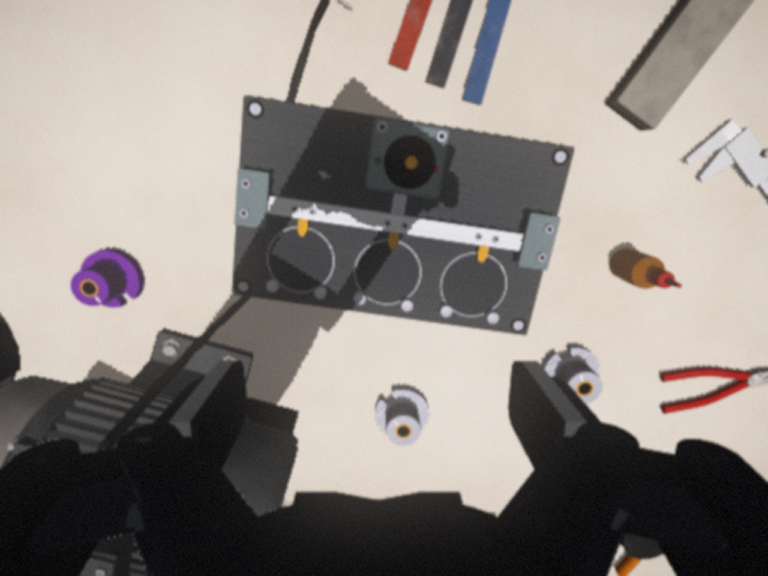

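Request:
step_arm:
  steps:
    - {"dx": 3.6, "dy": 0, "dz": -1, "rx": 0, "ry": 0, "rz": 0, "jaw": 0}
    - {"dx": 4, "dy": 0, "dz": 0, "rx": 0, "ry": 0, "rz": 0, "jaw": 0}
    - {"dx": 0, "dy": 0, "dz": -4, "rx": 0, "ry": 0, "rz": 0, "jaw": 0}
    - {"dx": 0, "dy": 0, "dz": -4, "rx": 0, "ry": 0, "rz": 0, "jaw": 0}
    - {"dx": 0, "dy": 0, "dz": -3, "rx": 0, "ry": 0, "rz": 0, "jaw": 0}
    - {"dx": 0, "dy": 0, "dz": 0, "rx": 0, "ry": 0, "rz": 0, "jaw": 0}
    - {"dx": 0, "dy": 0, "dz": 0, "rx": 0, "ry": 0, "rz": 0, "jaw": 0}

```text
clock: 4.1
tool_pos: [0.6724, -0.1614, 0.1851]
orientation: [[0.291, -0.003, 0.957], [-0.957, 0.001, 0.291], [-0.001, -1.0, -0.003]]
wrist_force: [0.2, -1.0, 0.8]
opening: 1.003
```

```bash
cat > s.py <<'E'
from h import *
s=arm.read_state(); R=np.array(s["orientation"]); print(s["clock"],np.round(s["tool_pos"],4),np.round(s["joints"],2),"yaw",np.degrees(np.arctan2(R[1,0],R[0,0])).round(2),"open",s["opening"],np.round(s["wrist_force"],1),np.round(s["wrist_torque"],2))
E
cat > k.py <<'E'
from h import *
c=wristcam(); find(c,["knob_ball","tongue_a","nest_a"]); 
c=arm.read_camera("top"); find(c,["knob_ball"])
E
python3 s.py; python3 k.py
```

```text
4.1 [ 0.6724 -0.1614  0.1851] [-0.25  0.53  1.33 -0.    1.28  1.02] yaw -73.11 open 1.003317874870303 [ 0.2 -1.   0.8] [-0.01 -0.01 -0.  ]
knob_ball pinpoint 0.84 [ 0.6766 -0.1597  0.0915] [250. 190.]
tongue_a pinpoint 0.78 [ 0.6069 -0.171   0.0332] [241. 237.]
tongue_a pinpoint 0.7 [ 0.6125 -0.2569  0.0306] [317. 253.]
tongue_a pinpoint 0.67 [ 0.5896 -0.0875  0.0342] [162. 231.]
nest_a pinpoint 0.87 [ 0.583  -0.2529  0.0279] [304. 273.]
nest_a pinpoint 0.76 [ 0.5616 -0.0944  0.0255] [165. 252.]
nest_a pinpoint 0.73 [ 0.5726 -0.1717  0.0266] [234. 262.]
knob_ball pinpoint 0.48 [ 0.6096 -0.2546  0.0338] [277. 166.]
```

Request:
step_arm:
  steps:
    - {"dx": 0.4, "dy": 0.2, "dz": -3, "rx": 0, "ry": 0, "rz": 0, "jaw": 0}
    - {"dx": 0, "dy": 0, "dz": -3, "rx": 0, "ry": 0, "rz": 0, "jaw": 0}
    - {"dx": 0, "dy": 0, "dz": -3, "rx": 0, "ry": 0, "rz": 0, "jaw": 0}
    - {"dx": 0, "dy": 0, "dz": -2.5, "rx": 0, "ry": 0, "rz": 0, "jaw": 0}
    - {"dx": 0, "dy": 0, "dz": 0, "rx": 0, "ry": 0, "rz": 0, "jaw": 0}
    - {"dx": 0, "dy": 0, "dz": 0, "rx": 0, "ry": 0, "rz": 0, "jaw": 0}

```text
clock: 4.9
tool_pos: [0.6771, -0.1587, 0.0709]
orientation: [[0.292, -0.001, 0.957], [-0.957, 0.0, 0.292], [-0.001, -1.0, -0.001]]
wrist_force: [-0.3, -0.1, 0.1]
opening: 1.001
```

```bash
python3 s.py
```

```text
4.9 [ 0.6771 -0.1587  0.0709] [-0.25  0.63  1.47 -0.    1.05  1.03] yaw -73.05 open 1.000635951670492 [-0.3 -0.1  0.1] [-0.02 -0.02 -0.06]
```

Close and turn.

Request:
step_arm:
  steps:
    - {"dx": 0, "dy": 0, "dz": 0, "rx": 0, "ry": 0, "rz": 0, "jaw": 255}
    - {"dx": 0, "dy": 0, "dz": 0, "rx": 0, "ry": 0, "rz": 0, "jaw": 255}
    - {"dx": 0, "dy": 0, "dz": 0, "rx": 0, "ry": 0, "rz": 0, "jaw": 255}
    - {"dx": 0, "dy": 0, "dz": 0, "rx": 0, "ry": 0, "rz": 0, "jaw": 255}
    - {"dx": 0, "dy": 0, "dz": 0, "rx": 0, "ry": 0, "rz": 0, "jaw": 255}
    - {"dx": 0, "dy": 0, "dz": 0, "rx": 0, "ry": 0, "rz": 0, "jaw": 255}
    - {"dx": 0, "dy": 0, "dz": 0, "rx": 0, "ry": 0, "rz": 0, "jaw": 255}
    - {"dx": 0, "dy": 0, "dz": 0, "rx": 0, "ry": 0, "rz": 0, "jaw": 255}

```text
clock: 5.57
tool_pos: [0.6776, -0.1571, 0.0737]
orientation: [[0.291, 0.002, 0.957], [-0.957, 0.003, 0.291], [-0.002, -1.0, 0.003]]
wrist_force: [-2.8, 5.0, 8.0]
opening: 0.437
```

Request:
step_arm:
  steps:
    - {"dx": 0, "dy": 0, "dz": 0, "rx": 0, "ry": 0, "rz": 5, "jaw": 255}
    - {"dx": 0, "dy": 0, "dz": 0, "rx": 0, "ry": 0, "rz": 5, "jaw": 255}
    - {"dx": 0, "dy": 0, "dz": 0, "rx": 0, "ry": 0, "rz": 5, "jaw": 255}
    - {"dx": 0, "dy": 0, "dz": 0, "rx": 0, "ry": 0, "rz": 5, "jaw": 255}
    - {"dx": 0, "dy": 0, "dz": 0, "rx": 0, "ry": 0, "rz": 5, "jaw": 255}
    - {"dx": 0, "dy": 0, "dz": 0, "rx": 0, "ry": 0, "rz": 5, "jaw": 255}
    - {"dx": 0, "dy": 0, "dz": 0, "rx": 0, "ry": 0, "rz": 5, "jaw": 255}
    - {"dx": 0, "dy": 0, "dz": 0, "rx": 0, "ry": 0, "rz": 5, "jaw": 255}
    - {"dx": 0, "dy": 0, "dz": 0, "rx": 0, "ry": 0, "rz": 5, "jaw": 255}
    - {"dx": 0, "dy": 0, "dz": 0, "rx": 0, "ry": 0, "rz": 5, "jaw": 255}

```text
clock: 6.4
tool_pos: [0.6754, -0.1547, 0.0736]
orientation: [[0.921, -0.004, 0.389], [-0.389, 0.007, 0.921], [-0.006, -1.0, 0.005]]
wrist_force: [-7.5, 10.7, 12.4]
opening: 0.436
```

```bash
python3 s.py
```

```text
6.4 [ 0.6754 -0.1547  0.0736] [-0.24  0.62  1.47  0.01  1.06  0.15] yaw -22.87 open 0.4361547441567581 [-7.5 10.7 12.4] [ 1.84  1.42 -0.2 ]
```

```bash
cat > k.py <<'E'
from h import *
c=wristcam(); find(c,["tongue_a","nest_a"]); save(c,"w3.png",s=1.5)
c=arm.read_camera("top"); find(c,["tongue_a"])
c=arm.read_camera("scene"); find(c,["tongue_a","knob_ball"])
E
python3 k.py
```

```text
tongue_a pinpoint 0.71 [ 0.5956 -0.0839  0.0338] [ 90. 165.]
tongue_a pinpoint 0.61 [ 0.6099 -0.1734  0.0349] [174. 275.]
nest_a pinpoint 0.74 [ 0.5719 -0.1727  0.0255] [131. 285.]
nest_a pinpoint 0.65 [ 0.5576 -0.0957  0.0293] [ 54. 202.]
tongue_a pinpoint 0.75 [ 0.613  -0.251   0.0305] [276. 165.]
tongue_a pinpoint 0.61 [ 0.605  -0.1712  0.036 ] [245. 167.]
tongue_a pinpoint 0.6 [ 0.6179 -0.2489  0.034 ] [296. 210.]
tongue_a pinpoint 0.59 [ 0.6051 -0.1691  0.0322] [279. 198.]
tongue_a pinpoint 0.58 [ 0.5926 -0.0808  0.0303] [262. 187.]
tongue_a pinpoint 0.58 [ 0.5714 -0.1693  0.0273] [269. 202.]
knob_ball pinpoint 0.7 [ 0.6745 -0.1601  0.091 ] [297. 176.]
knob_ball pinpoint 0.48 [ 0.4297 -0.2214  0.0074] [235. 228.]
knob_ball pinpoint 0.38 [ 0.5554 -0.088   0.0272] [253. 191.]
```

View pics/w3.png

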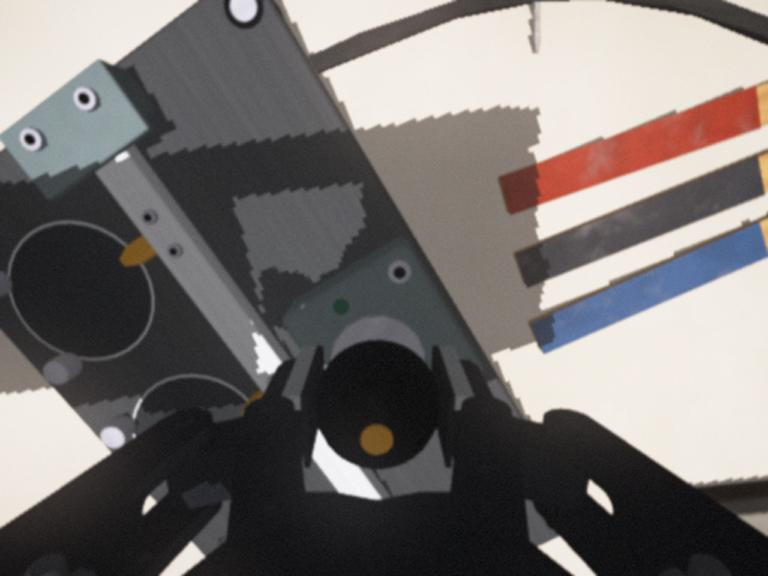

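```bash
cat > k2.py <<'E'
from h import *
c=wristcam(); print(ray(250.7,293,.110,c),ray(251.3,268.7,.09,c), proj([.6755,-.1593,.11],c))
E
python3 k2.py
```

```text
[ 0.67396202 -0.15973633  0.11      ] [ 0.67396944 -0.16006154  0.09      ] (np.float64(253.70063388993933), np.float64(290.9011584750863))
```

Request:
step_arm:
  steps:
    - {"dx": 0, "dy": 0, "dz": 0, "rx": 0, "ry": 0, "rz": 0, "jaw": 60}
    - {"dx": 0, "dy": 0, "dz": 0, "rx": 0, "ry": 0, "rz": 0, "jaw": 60}
    - {"dx": 0, "dy": 0, "dz": 0, "rx": 0, "ry": 0, "rz": 0, "jaw": 60}
    - {"dx": 0, "dy": 0, "dz": 0, "rx": 0, "ry": 0, "rz": 0, "jaw": 60}

```text
clock: 7.18
tool_pos: [0.6776, -0.1592, 0.0712]
orientation: [[0.92, 0.001, 0.392], [-0.392, -0.001, 0.92], [0.001, -1.0, -0.0]]
wrist_force: [0.4, -1.3, -0.4]
opening: 0.765
```

```bash
python3 s.py; python3 k.py
```

```text
7.1833 [ 0.6776 -0.1592  0.0712] [-0.25  0.63  1.47 -0.    1.05  0.16] yaw -23.06 open 0.7652784894776741 [ 0.4 -1.3 -0.4] [ 0.04 -0.01 -0.02]
tongue_a pinpoint 0.88 [ 0.5963 -0.0867  0.0309] [ 86. 164.]
nest_a pinpoint 0.67 [ 0.569  -0.1725  0.0271] [119. 286.]
nest_a pinpoint 0.61 [ 0.5565 -0.0962  0.0264] [ 46. 199.]
tongue_a pinpoint 0.6 [ 0.614  -0.2546  0.0345] [277. 165.]
tongue_a pinpoint 0.86 [ 0.6075 -0.1708  0.0326] [280. 198.]
tongue_a pinpoint 0.8 [ 0.6183 -0.2505  0.0297] [296. 211.]
knob_ball pinpoint 0.64 [ 0.6729 -0.1577  0.0881] [296. 177.]
```

Request:
step_arm:
  steps:
    - {"dx": -0.3, "dy": -0.1, "dz": -0.4, "rx": 0, "ry": 0, "rz": 0, "jaw": 60}
    - {"dx": 0, "dy": 0, "dz": 0, "rx": 0, "ry": 0, "rz": 0, "jaw": 255}
    - {"dx": 0, "dy": 0, "dz": 0, "rx": 0, "ry": 0, "rz": 0, "jaw": 255}
    - {"dx": 0, "dy": 0, "dz": 0, "rx": 0, "ry": 0, "rz": 0, "jaw": 255}
    - {"dx": 0, "dy": 0, "dz": 0, "rx": 0, "ry": 0, "rz": 0, "jaw": 255}
    - {"dx": 0, "dy": 0, "dz": 0, "rx": 0, "ry": 0, "rz": 0, "jaw": 255}

```text
clock: 8.08
tool_pos: [0.6733, -0.1596, 0.067]
orientation: [[0.92, -0.002, 0.392], [-0.392, 0.0, 0.92], [-0.002, -1.0, -0.0]]
wrist_force: [-4.4, 1.3, 2.5]
opening: 0.437
```

```bash
python3 s.py
```

```text
8.0833 [ 0.6733 -0.1596  0.067 ] [-0.25  0.63  1.48 -0.    1.04  0.15] yaw -23.05 open 0.4369256892363573 [-4.4  1.3  2.5] [ 0.16  0.76 -0.05]
```

Good (low forces). Turn on ~75°.

Request:
step_arm:
  steps:
    - {"dx": 0, "dy": 0, "dz": 0, "rx": 0, "ry": 0, "rz": 6, "jaw": 255}
    - {"dx": 0, "dy": 0, "dz": 0, "rx": 0, "ry": 0, "rz": 6, "jaw": 255}
    - {"dx": 0, "dy": 0, "dz": 0, "rx": 0, "ry": 0, "rz": 6, "jaw": 255}
    - {"dx": 0, "dy": 0, "dz": 0, "rx": 0, "ry": 0, "rz": 6, "jaw": 255}
    - {"dx": 0, "dy": 0, "dz": 0, "rx": 0, "ry": 0, "rz": 6, "jaw": 255}
    - {"dx": 0, "dy": 0, "dz": 0, "rx": 0, "ry": 0, "rz": 6, "jaw": 255}
    - {"dx": 0, "dy": 0, "dz": 0, "rx": 0, "ry": 0, "rz": 6, "jaw": 255}
    - {"dx": 0, "dy": 0, "dz": 0, "rx": 0, "ry": 0, "rz": 6, "jaw": 255}
    - {"dx": 0, "dy": 0, "dz": 0, "rx": 0, "ry": 0, "rz": 6, "jaw": 255}
    - {"dx": 0, "dy": 0, "dz": 0, "rx": 0, "ry": 0, "rz": 6, "jaw": 255}

```text
clock: 8.92
tool_pos: [0.6747, -0.1595, 0.0671]
orientation: [[0.796, 0.001, -0.605], [0.605, 0.0, 0.796], [0.001, -1.0, -0.0]]
wrist_force: [-1.3, 1.9, 0.5]
opening: 0.437
```

```bash
python3 s.py
```

```text
8.9167 [ 0.6747 -0.1595  0.0671] [-0.25  0.63  1.48  0.    1.03 -0.9 ] yaw 37.22 open 0.43738298092321903 [-1.3  1.9  0.5] [ 0.15  0.26 -0.12]
```

Request:
step_arm:
  steps:
    - {"dx": 0, "dy": 0, "dz": 0, "rx": 0, "ry": 0, "rz": 5, "jaw": 255}
    - {"dx": 0, "dy": 0, "dz": 0, "rx": 0, "ry": 0, "rz": 5, "jaw": 255}
    - {"dx": 0, "dy": 0, "dz": 0, "rx": 0, "ry": 0, "rz": 5, "jaw": 255}
    - {"dx": 0, "dy": 0, "dz": 0, "rx": 0, "ry": 0, "rz": 5, "jaw": 255}

```text
clock: 9.25
tool_pos: [0.6753, -0.1591, 0.0669]
orientation: [[0.544, 0.002, -0.839], [0.839, 0.002, 0.544], [0.003, -1.0, -0.001]]
wrist_force: [6.0, -2.4, -0.1]
opening: 0.438
```

```bash
python3 s.py; python3 k.py
```

```text
9.25 [ 0.6753 -0.1591  0.0669] [-0.25  0.63  1.48  0.    1.03 -1.25] yaw 57.02 open 0.43792150264285856 [ 6.  -2.4 -0.1] [-0.61 -1.41 -0.68]
tongue_a pinpoint 0.86 [ 0.6251 -0.2535  0.031 ] [ 90. 233.]
tongue_a pinpoint 0.72 [ 0.6159 -0.1718  0.036 ] [180. 154.]
tongue_a pinpoint 0.68 [ 0.6039 -0.0824  0.0305] [299.  46.]
nest_a pinpoint 0.65 [ 0.5727 -0.1715  0.0253] [140.  90.]
nest_a pinpoint 0.57 [ 0.5844 -0.2581  0.0271] [ 45. 184.]
tongue_a pinpoint 0.61 [ 0.6129 -0.1709  0.0367] [245. 164.]
tongue_a pinpoint 0.6 [ 0.6258 -0.2529  0.0325] [276. 160.]
tongue_a pinpoint 0.87 [ 0.627  -0.2491  0.0306] [298. 210.]
tongue_a pinpoint 0.84 [ 0.6113 -0.1664  0.0331] [280. 197.]
tongue_a pinpoint 0.57 [ 0.5988 -0.0799  0.0323] [264. 186.]
knob_ball pinpoint 0.59 [ 0.6724 -0.1594  0.0889] [296. 177.]
```

Request:
step_arm:
  steps:
    - {"dx": 0, "dy": 0, "dz": 0, "rx": 0, "ry": 0, "rz": -3, "jaw": 255}
    - {"dx": 0, "dy": 0, "dz": 0, "rx": 0, "ry": 0, "rz": 0, "jaw": 0}
    - {"dx": 0, "dy": 0, "dz": 0, "rx": 0, "ry": 0, "rz": 0, "jaw": 0}
    - {"dx": 0, "dy": 0, "dz": 0, "rx": 0, "ry": 0, "rz": 0, "jaw": 0}
    - {"dx": 0, "dy": 0, "dz": 0, "rx": 0, "ry": 0, "rz": 0, "jaw": 0}
    - {"dx": 0, "dy": 0, "dz": 0, "rx": 0, "ry": 0, "rz": 0, "jaw": 0}
    - {"dx": 0, "dy": 0, "dz": 3.5, "rx": 0, "ry": 0, "rz": 0, "jaw": 0}
    - {"dx": 0, "dy": 0, "dz": 4, "rx": 0, "ry": 0, "rz": 0, "jaw": 0}
    - {"dx": 0, "dy": 0, "dz": 4, "rx": 0, "ry": 0, "rz": 0, "jaw": 0}
    - {"dx": -2, "dy": -2, "dz": 4, "rx": 0, "ry": 0, "rz": -7, "jaw": 0}

```text
clock: 10.48
tool_pos: [0.6595, -0.1745, 0.2186]
orientation: [[0.682, 0.004, -0.732], [0.732, 0.001, 0.682], [0.003, -1.0, -0.002]]
wrist_force: [0.8, -0.1, 1.1]
opening: 1.0
```

Request:
step_arm:
  steps:
    - {"dx": -2, "dy": -1.5, "dz": 2, "rx": 0, "ry": 0, "rz": -7, "jaw": 0}
    - {"dx": -2, "dy": -1.5, "dz": 2, "rx": 0, "ry": 0, "rz": -7, "jaw": 0}
    - {"dx": -2, "dy": -1.5, "dz": 0, "rx": 0, "ry": 0, "rz": -7, "jaw": 0}
    - {"dx": -2, "dy": -1.5, "dz": 0, "rx": 0, "ry": 0, "rz": -7, "jaw": 0}
    - {"dx": -2, "dy": -1.5, "dz": 0, "rx": 0, "ry": 0, "rz": -7, "jaw": 0}
    - {"dx": -2, "dy": -1.5, "dz": 0, "rx": 0, "ry": 0, "rz": -7, "jaw": 0}
    - {"dx": -2, "dy": -1.5, "dz": 0, "rx": 0, "ry": 0, "rz": -7, "jaw": 0}
    - {"dx": -2, "dy": -1.5, "dz": 0, "rx": 0, "ry": 0, "rz": -7, "jaw": 0}
    - {"dx": -2, "dy": 0, "dz": 0, "rx": 0, "ry": 0, "rz": -7, "jaw": 0}
    - {"dx": 0, "dy": 0, "dz": 0, "rx": 0, "ry": 0, "rz": 0, "jaw": 0}

```text
clock: 11.32
tool_pos: [0.4737, -0.2973, 0.2564]
orientation: [[0.959, -0.002, 0.282], [-0.282, 0.0, 0.959], [-0.002, -1.0, -0.0]]
wrist_force: [-0.3, -0.2, 0.6]
opening: 1.003
```

```bash
python3 b.py w4.png; python3 s.py
```

```text
11.3167 [ 0.474 -0.297  0.256] [-0.58  0.28  1.56 -0.    1.31 -0.29] [[0.96, -0.0, 0.28], [-0.28, 0.0, 0.96], [-0.0, -1.0, -0.0]]
[[1.0, 0.0, 0.0, 0.001], [-0.0, -0.275, 0.961, -0.143], [0.0, -0.961, -0.275, 0.069], [0.0, 0.0, 0.0, 1.0]] [ 0.494 -0.232  0.399]
hub_a pinpoint 0.68 [ 0.4182 -0.2382  0.0009] [198. 130.]
hub_a pinpoint 0.6 [ 0.5168 -0.3977  0.0043] [300. 220.]
hub_a_key pinpoint 0.96 [ 0.541  -0.3842  0.0064] [315. 207.]
nest_a pinpoint 0.83 [ 0.5836 -0.2578  0.0279] [329. 108.]
nest_a pinpoint 0.82 [ 0.5711 -0.172   0.029 ] [303.  35.]
nest_a pinpoint 0.59 [ 0.6482 -0.3981 -0.001 ] [390. 194.]
tongue_a pinpoint 0.9 [ 0.6171 -0.1702  0.0346] [344.  19.]
knob_ball pinpoint 0.64 [ 0.6245 -0.2534  0.0293] [363.  94.]
fixture pinpoint 0.79 [ 0.6188 -0.1711  0.0029] [337.  27.]
fixture pinpoint 0.36 [ 0.6459 -0.3987 -0.0009] [389. 195.]
oil_bottle pinpoint 0.69 [ 0.6446 -0.4007 -0.0022] [388. 196.]
11.7167 [ 0.478  -0.2965  0.2558] [-0.58  0.29  1.55  0.    1.3  -0.3 ] yaw -15.96 open 1.0001689769256 [ 0.7 -0.4  0.6] [-0.03 -0.02 -0.  ]
```

View pics/w4.png

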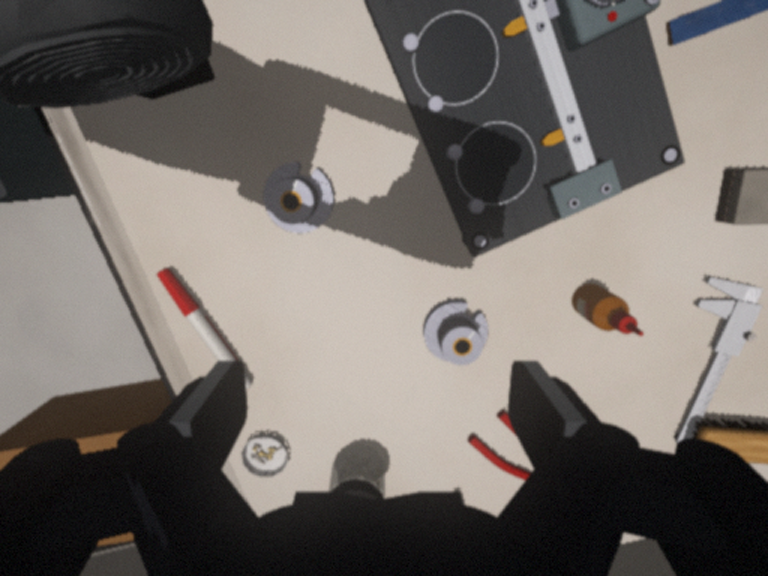

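```bash
python3 - <<'E'
from h import *
c=wristcam(); 
i=c["img"][:,:,::-1]
a=i[95:175,160:240]; b=i[180:260,265:345]
cv2.imwrite("pics/crop1.png",cv2.resize(np.hstack([a,b]),None,fx=5,fy=5,interpolation=cv2.INTER_CUBIC))
np.savez("c1.npz",R=c["R"],t=c["t"],fx=c["fx"],fy=c["fy"],cx=c["cx"],cy=c["cy"])
find(c,["hub_a","hub_a_key"],mc=.1)
E
```

```text
hub_a pinpoint 0.84 [ 0.4211 -0.2394 -0.002 ] [198. 131.]
hub_a pinpoint 0.66 [ 0.5167 -0.398   0.0018] [296. 221.]
hub_a_key pinpoint 0.69 [ 0.3901 -0.523  -0.0013] [237. 311.]
hub_a_key pinpoint 0.65 [ 0.5368 -0.3852  0.0051] [308. 210.]
```

View pics/crop1.png

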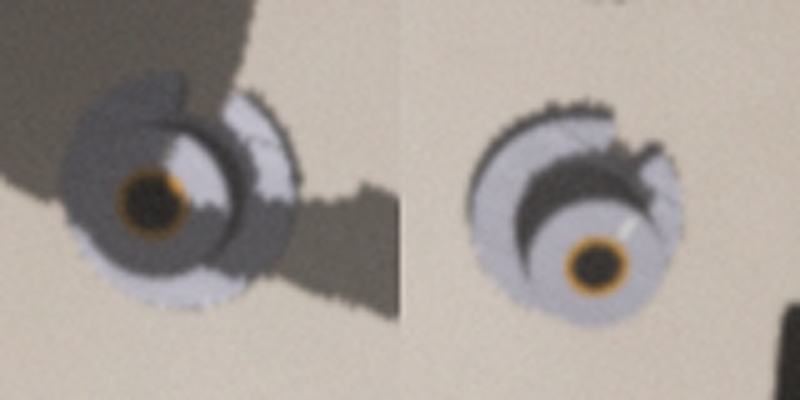

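```bash
python3 - <<'E'
from h import *
c=dict(np.load("c1.npz"))
for ctr,top,key in (((196,132.6),(190.4,135),(201,115)),((300,222.4),(304.4,233),(310.6,208))):
    C=ray(*ctr,.012,c);K=ray(*key,.009,c);T=ray(*top,.044,c);M=(C+T)/2
    for O in(C,T): d=K-O; print(C.round(4),T.round(4),K.round(4),np.hypot(d[0],d[1]).round(4),np.degrees(np.arctan2(d[1],d[0])).round(1))
E
```

```text
[ 0.4207 -0.24    0.012 ] [ 0.4198 -0.24    0.044 ] [ 0.4334 -0.2209  0.009 ] 0.0229 56.4
[ 0.4207 -0.24    0.012 ] [ 0.4198 -0.24    0.044 ] [ 0.4334 -0.2209  0.009 ] 0.0235 54.5
[ 0.5207 -0.3972  0.012 ] [ 0.5209 -0.3993  0.044 ] [ 0.5401 -0.3816  0.009 ] 0.0248 38.8
[ 0.5207 -0.3972  0.012 ] [ 0.5209 -0.3993  0.044 ] [ 0.5401 -0.3816  0.009 ] 0.0261 42.7
```

Request:
step_arm:
  steps:
    - {"dx": -0.9, "dy": 0.8, "dz": -2, "rx": 0, "ry": 0, "rz": -6.3, "jaw": 0}
    - {"dx": -0.9, "dy": 0.8, "dz": -2, "rx": 0, "ry": 0, "rz": -6.3, "jaw": 0}
    - {"dx": -0.9, "dy": 0.8, "dz": -2, "rx": 0, "ry": 0, "rz": -6.3, "jaw": 0}
    - {"dx": -0.9, "dy": 0.8, "dz": -2, "rx": 0, "ry": 0, "rz": -6.3, "jaw": 0}
    - {"dx": -0.9, "dy": 0.8, "dz": -2, "rx": 0, "ry": 0, "rz": -6.3, "jaw": 0}
    - {"dx": -0.9, "dy": 0.8, "dz": -1, "rx": 0, "ry": 0, "rz": -6.3, "jaw": 0}
    - {"dx": -0.4, "dy": 0.8, "dz": 0, "rx": 0, "ry": 0, "rz": -6.3, "jaw": 0}
    - {"dx": 0, "dy": 0, "dz": 0, "rx": 0, "ry": 0, "rz": 0, "jaw": 0}
    - {"dx": 0, "dy": 0, "dz": 0, "rx": 0, "ry": 0, "rz": 0, "jaw": 0}

```text
clock: 12.62
tool_pos: [0.4197, -0.2409, 0.1463]
orientation: [[0.501, 0.001, 0.866], [-0.866, -0.001, 0.501], [0.001, -1.0, 0.0]]
wrist_force: [0.8, -0.2, 0.3]
opening: 0.999
```

```bash
cat > f.py <<'E'
from h import *
c=wristcam(); find(c,["hub_a","hub_a_key"])
E
python3 s.py; python3 f.py
```

```text
12.6167 [ 0.4197 -0.2409  0.1463] [-0.54  0.25  1.9  -0.    0.99  0.5 ] yaw -59.95 open 0.9986506279375051 [ 0.8 -0.2  0.3] [ 0.01 -0.01 -0.02]
hub_a pinpoint 0.83 [ 0.4201 -0.242   0.    ] [251. 180.]
hub_a pinpoint 0.65 [ 0.5202 -0.3982  0.0008] [437. 172.]
hub_a_key pinpoint 0.96 [ 0.5379 -0.384   0.0076] [442. 151.]
hub_a_key pinpoint 0.38 [ 0.5834 -0.2563  0.026 ] [369.  24.]
```

Well aligned. Descend to z≈0.017 and grip.

Request:
step_arm:
  steps:
    - {"dx": 0, "dy": 0, "dz": -4, "rx": 0, "ry": 0, "rz": 0, "jaw": 0}
    - {"dx": 0, "dy": 0, "dz": -4, "rx": 0, "ry": 0, "rz": 0, "jaw": 0}
    - {"dx": 0, "dy": 0, "dz": -3, "rx": 0, "ry": 0, "rz": 0, "jaw": 0}
    - {"dx": 0, "dy": 0, "dz": -1.9, "rx": 0, "ry": 0, "rz": 0, "jaw": 0}
    - {"dx": 0, "dy": 0, "dz": 0, "rx": 0, "ry": 0, "rz": 0, "jaw": 0}
    - {"dx": 0, "dy": 0, "dz": 0, "rx": 0, "ry": 0, "rz": 0, "jaw": 0}

```text
clock: 13.27
tool_pos: [0.4195, -0.2411, 0.0167]
orientation: [[0.498, -0.001, 0.867], [-0.867, 0.0, 0.498], [-0.001, -1.0, -0.001]]
wrist_force: [1.1, -0.6, 0.1]
opening: 1.003
```

Request:
step_arm:
  steps:
    - {"dx": 0, "dy": 0, "dz": 0, "rx": 0, "ry": 0, "rz": 0, "jaw": 255}
    - {"dx": 0, "dy": 0, "dz": 0, "rx": 0, "ry": 0, "rz": 0, "jaw": 255}
    - {"dx": 0, "dy": 0, "dz": 0, "rx": 0, "ry": 0, "rz": 0, "jaw": 255}
    - {"dx": 0, "dy": 0, "dz": 0, "rx": 0, "ry": 0, "rz": 0, "jaw": 255}
    - {"dx": 0, "dy": 0, "dz": 0, "rx": 0, "ry": 0, "rz": 0, "jaw": 255}
    - {"dx": 0, "dy": 0, "dz": 0, "rx": 0, "ry": 0, "rz": 0, "jaw": 255}
    - {"dx": 0, "dy": 0, "dz": 0, "rx": 0, "ry": 0, "rz": 0, "jaw": 255}

```text
clock: 13.85
tool_pos: [0.4194, -0.2406, 0.0184]
orientation: [[0.498, 0.001, 0.867], [-0.867, -0.0, 0.498], [0.001, -1.0, 0.001]]
wrist_force: [-1.7, 2.4, 8.6]
opening: 0.402
```

Request:
step_arm:
  steps:
    - {"dx": 0, "dy": 0, "dz": 2, "rx": 0, "ry": 0, "rz": 0, "jaw": 255}
    - {"dx": 0, "dy": 0, "dz": 4, "rx": 0, "ry": 0, "rz": 0, "jaw": 255}
    - {"dx": 0, "dy": 0, "dz": 4, "rx": 0, "ry": 0, "rz": 0, "jaw": 255}
    - {"dx": 2, "dy": 0, "dz": 2, "rx": 0, "ry": 0, "rz": -6, "jaw": 255}
    - {"dx": 3, "dy": 1, "dz": 0, "rx": 0, "ry": 0, "rz": -6, "jaw": 255}
    - {"dx": 3, "dy": 1, "dz": 0, "rx": 0, "ry": 0, "rz": -6, "jaw": 255}
    - {"dx": 3, "dy": 1.5, "dz": 0, "rx": 0, "ry": 0, "rz": -6, "jaw": 255}
    - {"dx": 3, "dy": 1.5, "dz": 0, "rx": 0, "ry": 0, "rz": -6, "jaw": 255}
    - {"dx": 0, "dy": 1, "dz": 0, "rx": 0, "ry": 0, "rz": -6, "jaw": 255}
    - {"dx": 0, "dy": 0, "dz": 0, "rx": 0, "ry": 0, "rz": -6, "jaw": 255}

```text
clock: 14.68
tool_pos: [0.5602, -0.1784, 0.1362]
orientation: [[-0.213, -0.001, 0.977], [-0.977, 0.001, -0.213], [-0.001, -1.0, -0.001]]
wrist_force: [-0.3, -0.0, -4.4]
opening: 0.403
```

```bash
python3 - <<'E'
from h import *
import os; os.system("python3 s.py")
c=wristcam(); find(c,["hub_a","hub_a_key","nest_a","tongue_a"]); save(c,"w5.png",s=1.5)
for n in("top","scene"):
    c=arm.read_camera(n); find(c,["nest_a","tongue_a","hub_a"])
E
```

```text
14.6833 [ 0.5602 -0.1784  0.1362] [-0.33  0.41  1.67  0.    1.06  1.46] yaw -102.29 open 0.4025720702853701 [-0.3 -0.  -4.4] [0.04 0.   0.01]
this script no longer has the robotException ignored in: <_io.TextIOWrapper mode='rw' encoding='UTF-8'>
Traceback (most recent call last):
BrokenPipeError: [Errno 32] Broken pipe
```

```bash
cat > p.py <<'E'
from h import *
c=wristcam(); find(c,["hub_a","hub_a_key","nest_a","tongue_a"]); save(c,"w5.png",s=1.5)
for n in("top","scene"):
    c=arm.read_camera(n); find(c,["nest_a","tongue_a","hub_a"])
E
python3 p.py
```

```text
hub_a pinpoint 0.85 [ 0.563  -0.1798  0.1186] [251. 228.]
hub_a pinpoint 0.83 [ 0.4757  0.0932 -0.0009] [ 27. 306.]
hub_a pinpoint 0.75 [ 0.5204 -0.3981  0.0037] [484. 176.]
hub_a_key pinpoint 0.56 [ 0.537  -0.3848  0.0057] [471. 163.]
hub_a_key pinpoint 0.27 [ 0.6001 -0.083   0.0344] [130. 171.]
nest_a pinpoint 0.91 [ 0.5854 -0.2593  0.026 ] [337. 143.]
nest_a pinpoint 0.61 [ 0.5727 -0.1716  0.0277] [240. 179.]
tongue_a pinpoint 0.91 [ 0.6185 -0.1693  0.0325] [224. 127.]
tongue_a pinpoint 0.76 [ 0.6238 -0.2539  0.03  ] [325.  98.]
tongue_a pinpoint 0.6 [ 0.6019 -0.0856  0.0306] [134. 168.]
nest_a pinpoint 0.76 [ 0.5592 -0.088   0.0231] [212. 185.]
nest_a pinpoint 0.72 [ 0.5733 -0.172   0.0278] [245. 180.]
nest_a pinpoint 0.7 [ 0.5869 -0.2588  0.0293] [278. 175.]
tongue_a pinpoint 0.68 [ 0.5582 -0.0854  0.023 ] [211. 185.]
tongue_a pinpoint 0.47 [ 0.5989 -0.0815  0.0337] [210. 169.]
hub_a pinpoint 0.96 [ 0.5201 -0.3968 -0.0026] [329. 203.]
hub_a pinpoint 0.68 [4.798e-01 9.480e-02 4.000e-04] [142. 215.]
hub_a pinpoint 0.55 [ 0.5573 -0.181   0.1163] [248. 181.]
nest_a pinpoint 0.94 [ 0.5566 -0.0898  0.0236] [254. 192.]
nest_a pinpoint 0.87 [ 0.5708 -0.1701  0.0254] [269. 203.]
nest_a pinpoint 0.69 [ 0.5827 -0.2566  0.0252] [287. 216.]
tongue_a pinpoint 0.83 [ 0.5994 -0.0823  0.0315] [264. 186.]
tongue_a pinpoint 0.74 [ 0.6119 -0.1695  0.0306] [281. 198.]
tongue_a pinpoint 0.74 [ 0.6262 -0.2492  0.0312] [298. 210.]
tongue_a pinpoint 0.66 [ 0.575  -0.1726  0.0274] [271. 202.]
hub_a pinpoint 0.78 [ 0.5582 -0.1761  0.1209] [267. 178.]
```

View pics/w5.png

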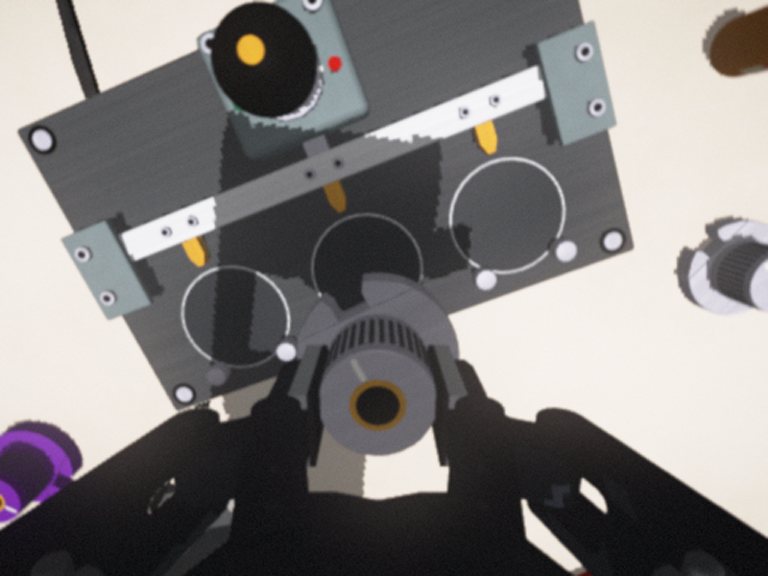

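```bash
python3 - <<'E'
from h import *
c=wristcam()
r=lambda u,v,z: ray(u/1.5,v/1.5,z,c)[:2]
an=lambda d: np.degrees(np.arctan2(d[1],d[0])).round(1)
TL,BL,BR=r(42,139,.026),r(185,394,.026),r(612,240,.026)
print("plate",TL,BL,BR,"y-dir",an(BL-BR)-90,an(TL-BL))
n=[r(235,316,.026),r(367,268,.026),r(507,214,.026)]; print("nests",n, an(n[0]-n[2])-90)
B=r(377,405,.1627); E=r(358,368,.1627); K=r(350,285,.1307); A=r(378,335,.1307)
print("hub top",B,"line",an(E-B),"key",K,an(K-B),np.hypot(*(K-B)))
p=[r(217,376,.037),r(286,352,.037),r(486,280,.037),r(566,251,.037)]; print("pins",p)
E
```

```text
plate [ 0.67785267 -0.02157716] [ 0.51443731 -0.04709115] [ 0.55694808 -0.32057549] y-dir 8.799999999999997 8.9
nests [array([ 0.55825546, -0.09388718]), array([ 0.57054985, -0.17855204]), array([ 0.58454355, -0.26318758])] 8.799999999999997
hub top [ 0.55971183 -0.18209117] line 12.4 key [ 0.58928407 -0.1788368 ] 6.3 0.029750763793525956
pins [array([ 0.5267942 , -0.07637714]), array([ 0.53317591, -0.1212333 ]), array([ 0.55199714, -0.24376991]), array([ 0.55916844, -0.28973245])]
```

Request:
step_arm:
  steps:
    - {"dx": 0.7, "dy": 0.15, "dz": 0, "rx": 0, "ry": 0, "rz": -2, "jaw": 255}
    - {"dx": 0.7, "dy": 0.15, "dz": 0, "rx": 0, "ry": 0, "rz": 0, "jaw": 255}
    - {"dx": 0, "dy": 0, "dz": -3, "rx": 0, "ry": 0, "rz": 0, "jaw": 255}
    - {"dx": 0, "dy": 0, "dz": -3, "rx": 0, "ry": 0, "rz": 0, "jaw": 255}
    - {"dx": 0, "dy": 0, "dz": -2, "rx": 0, "ry": 0, "rz": 0, "jaw": 255}
    - {"dx": 0, "dy": 0, "dz": -0.5, "rx": 0, "ry": 0, "rz": 0, "jaw": 255}
    - {"dx": 0, "dy": 0, "dz": 0, "rx": 0, "ry": 0, "rz": 0, "jaw": 255}
    - {"dx": 0, "dy": 0, "dz": 0, "rx": 0, "ry": 0, "rz": 0, "jaw": 255}

```text
clock: 16.05
tool_pos: [0.574, -0.1774, 0.0524]
orientation: [[-0.244, 0.001, 0.97], [-0.97, 0.0, -0.244], [-0.001, -1.0, 0.001]]
wrist_force: [1.1, 2.4, -4.3]
opening: 0.399
```

```bash
python3 s.py; python3 f.py
```

```text
16.05 [ 0.574  -0.1774  0.0524] [-0.32  0.52  1.74  0.    0.89  1.5 ] yaw -104.13 open 0.399223251919965 [ 1.1  2.4 -4.3] [ 0.42 -0.31  0.  ]
hub_a pinpoint 0.57 [ 0.5768 -0.1797  0.0333] [252. 226.]
```

Request:
step_arm:
  steps:
    - {"dx": 0, "dy": 0.1, "dz": -0.4, "rx": 0, "ry": 0, "rz": 0, "jaw": 255}
    - {"dx": 0, "dy": 0, "dz": -0.3, "rx": 0, "ry": 0, "rz": 0, "jaw": 255}
    - {"dx": 0, "dy": 0, "dz": 0, "rx": 0, "ry": 0, "rz": 0, "jaw": 255}
    - {"dx": 0, "dy": 0, "dz": 0, "rx": 0, "ry": 0, "rz": 0, "jaw": 255}

```text
clock: 16.53
tool_pos: [0.5737, -0.177, 0.0452]
orientation: [[-0.244, 0.001, 0.97], [-0.97, -0.001, -0.244], [0.0, -1.0, 0.001]]
wrist_force: [2.6, 0.5, -4.6]
opening: 0.398
```

Request:
step_arm:
  steps:
    - {"dx": -0.2, "dy": -0.03, "dz": 0, "rx": 0, "ry": 0, "rz": 0, "jaw": 255}
    - {"dx": -0.1, "dy": 0, "dz": 0, "rx": 0, "ry": 0, "rz": 0, "jaw": 255}
    - {"dx": -0.1, "dy": -0.02, "dz": 0, "rx": 0, "ry": 0, "rz": 0, "jaw": 255}
    - {"dx": 0, "dy": 0, "dz": 0, "rx": 0, "ry": 0, "rz": 0, "jaw": 255}

```text
clock: 16.87
tool_pos: [0.5729, -0.1772, 0.0457]
orientation: [[-0.245, 0.008, 0.969], [-0.969, -0.0, -0.245], [-0.002, -1.0, 0.008]]
wrist_force: [8.8, 3.9, -6.5]
opening: 0.4
```

```bash
python3 s.py; python3 f.py
```

```text
16.8667 [ 0.5729 -0.1772  0.0457] [-0.32  0.52  1.75  0.    0.86  1.5 ] yaw -104.21 open 0.4001164556705499 [ 8.8  3.9 -6.5] [ 0.75 -1.74  0.11]
hub_a pinpoint 0.76 [ 0.573  -0.1801  0.026 ] [254. 230.]
```

Request:
step_arm:
  steps:
    - {"dx": 0.1, "dy": 0.1, "dz": -0.1, "rx": 0, "ry": 0, "rz": 0, "jaw": 255}
    - {"dx": 0, "dy": 0, "dz": -0.15, "rx": 0, "ry": 0, "rz": 0, "jaw": 255}
    - {"dx": -0.1, "dy": 0, "dz": 0, "rx": 0, "ry": 0, "rz": 0, "jaw": 255}
    - {"dx": 0, "dy": 0, "dz": 0, "rx": 0, "ry": 0, "rz": 0, "jaw": 255}

```text
clock: 17.35
tool_pos: [0.5722, -0.1763, 0.0443]
orientation: [[-0.246, 0.007, 0.969], [-0.969, -0.0, -0.246], [-0.001, -1.0, 0.007]]
wrist_force: [6.4, 3.7, 1.5]
opening: 0.406
```

```bash
python3 s.py
```

```text
17.35 [ 0.5722 -0.1763  0.0443] [-0.32  0.52  1.75  0.    0.86  1.5 ] yaw -104.21 open 0.40593374373074614 [6.4 3.7 1.5] [ 0.93 -1.18  0.04]
```

Request:
step_arm:
  steps:
    - {"dx": 0, "dy": 0, "dz": 0, "rx": 0, "ry": 0, "rz": 0, "jaw": 0}
    - {"dx": 0, "dy": 0, "dz": 0, "rx": 0, "ry": 0, "rz": 0, "jaw": 0}
    - {"dx": 0, "dy": 0, "dz": 0, "rx": 0, "ry": 0, "rz": 0, "jaw": 0}
    - {"dx": 0, "dy": 0, "dz": 0, "rx": 0, "ry": 0, "rz": 0, "jaw": 0}
    - {"dx": 0, "dy": 0, "dz": 0, "rx": 0, "ry": 0, "rz": 0, "jaw": 0}
    - {"dx": 0, "dy": 0, "dz": 3, "rx": 0, "ry": 0, "rz": 0, "jaw": 0}
    - {"dx": 0, "dy": 0, "dz": 4, "rx": 0, "ry": 0, "rz": 0, "jaw": 0}
    - {"dx": 0, "dy": 0, "dz": 4, "rx": 0, "ry": 0, "rz": 0, "jaw": 0}
    - {"dx": 0, "dy": 0, "dz": 4, "rx": 0, "ry": 0, "rz": 0, "jaw": 0}
    - {"dx": -2, "dy": -2, "dz": 0, "rx": 0, "ry": 0, "rz": 7, "jaw": 0}

```text
clock: 18.18
tool_pos: [0.5558, -0.196, 0.2012]
orientation: [[-0.12, 0.018, 0.993], [-0.993, -0.005, -0.12], [0.003, -1.0, 0.018]]
wrist_force: [0.5, -0.8, 0.8]
opening: 1.001
```

Request:
step_arm:
  steps:
    - {"dx": 0, "dy": -3, "dz": 0, "rx": 0, "ry": 0, "rz": 7, "jaw": 0}
    - {"dx": 0, "dy": -3, "dz": 0, "rx": 0, "ry": 0, "rz": 7, "jaw": 0}
    - {"dx": 0, "dy": -2, "dz": 0, "rx": 0, "ry": 0, "rz": 7, "jaw": 0}
    - {"dx": 0, "dy": 0, "dz": 0, "rx": 0, "ry": 0, "rz": 7, "jaw": 0}
    - {"dx": 0, "dy": 0, "dz": 0, "rx": 0, "ry": 0, "rz": 7, "jaw": 0}
    - {"dx": 0, "dy": 0, "dz": 0, "rx": 0, "ry": 0, "rz": 0, "jaw": 0}
    - {"dx": 0, "dy": 0, "dz": 0, "rx": 0, "ry": 0, "rz": 0, "jaw": 0}

```text
clock: 18.77
tool_pos: [0.5489, -0.2764, 0.1922]
orientation: [[0.464, -0.001, 0.886], [-0.886, 0.0, 0.464], [-0.0, -1.0, -0.001]]
wrist_force: [0.2, -0.5, -0.2]
opening: 1.003
```

```bash
sed -i 's/w5.png/w6.png/' p.py; python3 s.py; python3 p.py
```

```text
18.7667 [ 0.5489 -0.2764  0.1922] [-0.49  0.41  1.53 -0.    1.2   0.6 ] yaw -62.34 open 1.0033057473971752 [ 0.2 -0.5 -0.2] [ 0.03  0.03 -0.02]
hub_a pinpoint 0.85 [ 0.5184 -0.3987  0.0017] [327. 238.]
hub_a pinpoint 0.75 [ 0.5749 -0.1783  0.0273] [176. 109.]
hub_a_key pinpoint 0.94 [ 0.5363 -0.3845  0.0057] [326. 222.]
nest_a pinpoint 0.83 [ 0.5565 -0.0955  0.0262] [91. 86.]
nest_a pinpoint 0.81 [ 0.5817 -0.2626  0.0264] [253. 142.]
nest_a pinpoint 0.64 [ 0.6226 -0.2527  0.0304] [264. 101.]
nest_a pinpoint 0.62 [ 0.538  -0.386   0.0037] [327. 221.]
tongue_a pinpoint 0.94 [ 0.6256 -0.2535  0.0325] [266.  98.]
tongue_a pinpoint 0.92 [ 0.6006 -0.0848  0.0333] [92. 34.]
tongue_a pinpoint 0.9 [ 0.618  -0.1722  0.0355] [186.  64.]
nest_a pinpoint 0.87 [ 0.5851 -0.2553  0.0294] [277. 176.]
nest_a pinpoint 0.8 [ 0.5586 -0.0898  0.0198] [213. 186.]
nest_a pinpoint 0.62 [ 0.5773 -0.1726  0.0293] [245. 178.]
tongue_a pinpoint 0.89 [ 0.6114 -0.1713  0.0351] [245. 165.]
tongue_a pinpoint 0.59 [ 0.6    -0.0842  0.0345] [211. 169.]
hub_a pinpoint 0.78 [0.4781 0.0916 0.0038] [143. 216.]
hub_a pinpoint 0.48 [ 0.5727 -0.1799  0.0231] [248. 181.]
hub_a pinpoint 0.42 [ 0.5203 -0.398  -0.0009] [330. 203.]
nest_a pinpoint 0.75 [ 0.5698 -0.1713  0.0265] [269. 203.]
nest_a pinpoint 0.65 [ 0.5831 -0.2582  0.0268] [287. 216.]
nest_a pinpoint 0.55 [ 0.5557 -0.0856  0.0252] [253. 191.]
tongue_a pinpoint 0.87 [ 0.625  -0.2493  0.0311] [298. 210.]
tongue_a pinpoint 0.86 [ 0.5949 -0.0821  0.0299] [263. 187.]
tongue_a pinpoint 0.64 [ 0.6155 -0.1665  0.0323] [281. 197.]
hub_a pinpoint 0.79 [ 0.5713 -0.1757  0.024 ] [270. 204.]
hub_a pinpoint 0.68 [ 0.5175 -0.3962 -0.0006] [292. 258.]
hub_a pinpoint 0.23 [ 0.6103 -0.1686  0.0332] [280. 198.]
```

View pics/w6.png

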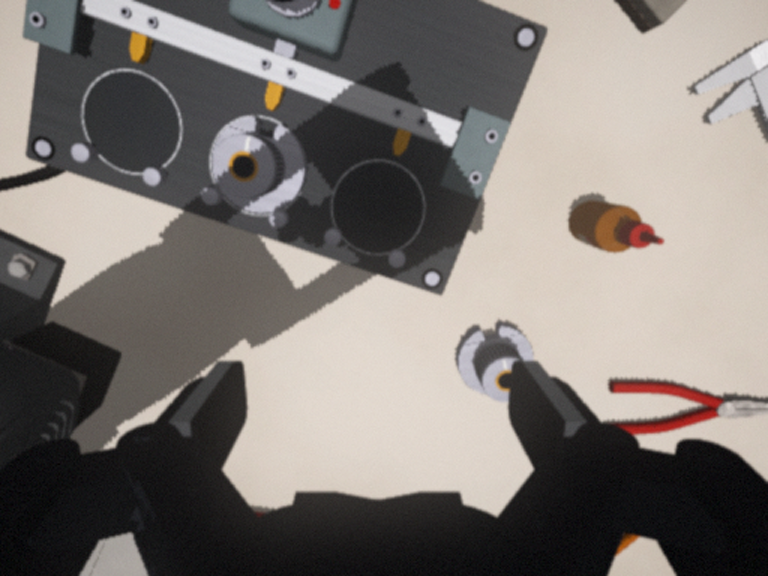

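Request:
step_arm:
  steps:
    - {"dx": -0.4, "dy": -1.6, "dz": 0, "rx": 0, "ry": 0, "rz": 6.9, "jaw": 0}
    - {"dx": -0.4, "dy": -1.6, "dz": -1, "rx": 0, "ry": 0, "rz": 6.9, "jaw": 0}
    - {"dx": -0.4, "dy": -1.5, "dz": -1, "rx": 0, "ry": 0, "rz": 6.9, "jaw": 0}
    - {"dx": -0.4, "dy": -1.5, "dz": -1, "rx": 0, "ry": 0, "rz": 6.9, "jaw": 0}
    - {"dx": -0.4, "dy": -1.5, "dz": -1, "rx": 0, "ry": 0, "rz": 6.9, "jaw": 0}
    - {"dx": -0.3, "dy": -1.5, "dz": -1, "rx": 0, "ry": 0, "rz": 6.9, "jaw": 0}
    - {"dx": -0.3, "dy": -1.5, "dz": 0, "rx": 0, "ry": 0, "rz": 6.9, "jaw": 0}
    - {"dx": -0.3, "dy": -1.5, "dz": 0, "rx": 0, "ry": 0, "rz": 6.9, "jaw": 0}
    - {"dx": 0, "dy": 0, "dz": 0, "rx": 0, "ry": 0, "rz": 6.8, "jaw": 0}
    - {"dx": 0, "dy": 0, "dz": 0, "rx": 0, "ry": 0, "rz": 0, "jaw": 0}

```text
clock: 20.25
tool_pos: [0.5199, -0.3992, 0.1422]
orientation: [[1.0, -0.0, 0.002], [-0.002, 0.0, 1.0], [-0.0, -1.0, 0.0]]
wrist_force: [-0.3, 0.3, 0.9]
opening: 0.997
```

```bash
python3 s.py; python3 f.py; python3 f.py
```

```text
20.25 [ 0.5199 -0.3992  0.1422] [-0.67  0.51  1.5   0.    1.14 -0.67] yaw -0.13 open 0.9971482826830279 [-0.3  0.3  0.9] [ 0.01  0.01 -0.01]
hub_a pinpoint 0.59 [ 5.175e-01 -4.001e-01 -1.000e-04] [249. 181.]
hub_a_key pinpoint 0.69 [ 0.5371 -0.3836  0.0053] [269. 166.]
hub_a_key pinpoint 0.95 [ 0.5369 -0.3868  0.0051] [268. 170.]
```

Request:
step_arm:
  steps:
    - {"dx": 0, "dy": 0, "dz": -4, "rx": 0, "ry": 0, "rz": 0, "jaw": 0}
    - {"dx": 0, "dy": 0, "dz": -4, "rx": 0, "ry": 0, "rz": 0, "jaw": 0}
    - {"dx": 0, "dy": 0, "dz": -3, "rx": 0, "ry": 0, "rz": 0, "jaw": 0}
    - {"dx": 0, "dy": 0, "dz": -1.5, "rx": 0, "ry": 0, "rz": 0, "jaw": 0}
    - {"dx": 0, "dy": 0, "dz": 0, "rx": 0, "ry": 0, "rz": 0, "jaw": 0}
    - {"dx": 0, "dy": 0, "dz": 0, "rx": 0, "ry": 0, "rz": 0, "jaw": 0}

```text
clock: 21.05
tool_pos: [0.5202, -0.3979, 0.0171]
orientation: [[1.0, -0.001, 0.003], [-0.003, 0.001, 1.0], [-0.001, -1.0, 0.001]]
wrist_force: [0.6, 0.7, 0.2]
opening: 0.999
```

Request:
step_arm:
  steps:
    - {"dx": 0, "dy": 0, "dz": 0, "rx": 0, "ry": 0, "rz": 0, "jaw": 255}
    - {"dx": 0, "dy": 0, "dz": 0, "rx": 0, "ry": 0, "rz": 0, "jaw": 255}
    - {"dx": 0, "dy": 0, "dz": 0, "rx": 0, "ry": 0, "rz": 0, "jaw": 255}
    - {"dx": 0, "dy": 0, "dz": 0, "rx": 0, "ry": 0, "rz": 0, "jaw": 255}
    - {"dx": 0, "dy": 0, "dz": 0, "rx": 0, "ry": 0, "rz": 0, "jaw": 255}
    - {"dx": 0, "dy": 0, "dz": 0, "rx": 0, "ry": 0, "rz": 0, "jaw": 255}
    - {"dx": 0, "dy": 0, "dz": 0, "rx": 0, "ry": 0, "rz": 0, "jaw": 255}

```text
clock: 21.63
tool_pos: [0.5208, -0.3988, 0.0191]
orientation: [[1.0, 0.002, 0.003], [-0.003, -0.002, 1.0], [0.002, -1.0, -0.002]]
wrist_force: [-0.3, 0.5, 7.0]
opening: 0.399
```

Request:
step_arm:
  steps:
    - {"dx": 0, "dy": 0, "dz": 2, "rx": 0, "ry": 0, "rz": 0, "jaw": 255}
    - {"dx": 0, "dy": 0, "dz": 4, "rx": 0, "ry": 0, "rz": 0, "jaw": 255}
    - {"dx": 0, "dy": 0, "dz": 4, "rx": 0, "ry": 0, "rz": 0, "jaw": 255}
    - {"dx": 0, "dy": 2, "dz": 2, "rx": 0, "ry": 0, "rz": -6.4, "jaw": 255}
    - {"dx": 1, "dy": 2.8, "dz": 0, "rx": 0, "ry": 0, "rz": -6.4, "jaw": 255}
    - {"dx": 1, "dy": 2.8, "dz": 0, "rx": 0, "ry": 0, "rz": -6.4, "jaw": 255}
    - {"dx": 1, "dy": 2.8, "dz": 0, "rx": 0, "ry": 0, "rz": -6.4, "jaw": 255}
    - {"dx": 1, "dy": 0, "dz": 0, "rx": 0, "ry": 0, "rz": -6.4, "jaw": 255}
    - {"dx": 0, "dy": 0, "dz": 0, "rx": 0, "ry": 0, "rz": 0, "jaw": 255}
    - {"dx": 0, "dy": 0, "dz": 0, "rx": 0, "ry": 0, "rz": 0, "jaw": 255}

```text
clock: 22.47
tool_pos: [0.5601, -0.2941, 0.1371]
orientation: [[0.849, -0.001, 0.529], [-0.529, -0.0, 0.849], [-0.001, -1.0, -0.001]]
wrist_force: [-0.5, -0.0, -2.4]
opening: 0.402
```

```bash
sed -i 's/w6.png/w7.png/' p.py; python3 s.py; python3 p.py | grep -v tongue
```

```text
22.4667 [ 0.5601 -0.2941  0.1371] [-0.5   0.48  1.56 -0.    1.1   0.06] yaw -31.93 open 0.40249695949323033 [-0.5 -0.  -2.4] [ 0.02 -0.02  0.04]
hub_a pinpoint 0.7 [ 0.5725 -0.1777  0.0278] [186.  60.]
hub_a pinpoint 0.67 [ 0.5599 -0.293   0.1191] [249. 229.]
hub_a_key pinpoint 0.97 [ 0.5811 -0.2912  0.1232] [279. 211.]
hub_a_key pinpoint 0.74 [ 0.6177 -0.1691  0.0365] [227.  12.]
nest_a pinpoint 0.74 [ 0.5845 -0.2602  0.0288] [254. 142.]
nest_a pinpoint 0.83 [ 0.5599 -0.0885  0.0244] [212. 185.]
nest_a pinpoint 0.58 [ 0.5754 -0.1729  0.028 ] [245. 179.]
hub_a pinpoint 0.71 [ 0.5697 -0.1789  0.0241] [247. 182.]
hub_a pinpoint 0.69 [0.4801 0.0937 0.0012] [143. 215.]
nest_a pinpoint 0.91 [ 0.5582 -0.0898  0.024 ] [254. 192.]
nest_a pinpoint 0.74 [ 0.584  -0.2572  0.0245] [287. 217.]
nest_a pinpoint 0.73 [ 0.5717 -0.1711  0.0269] [270. 203.]
hub_a pinpoint 0.71 [ 0.5562 -0.2935  0.1172] [287. 198.]
hub_a pinpoint 0.7 [ 0.5721 -0.1728  0.0283] [270. 202.]
```

View pics/w7.png

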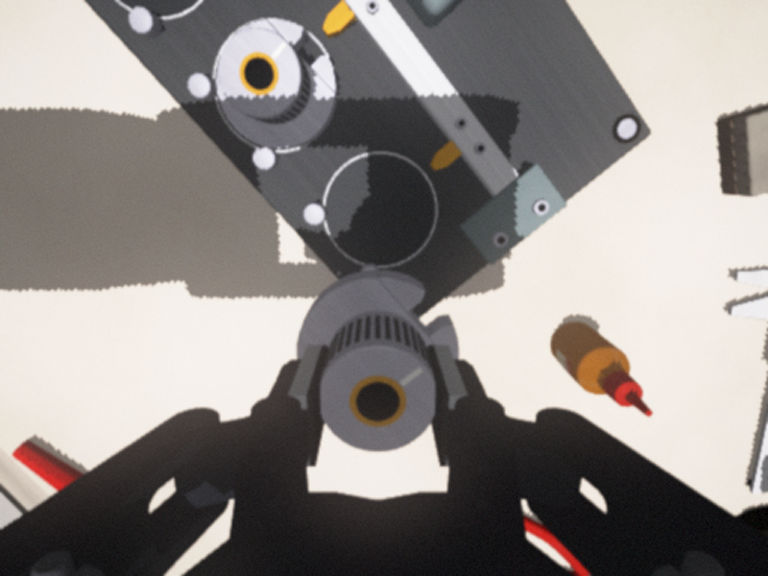

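```bash
python3 - <<'E'
from h import *
c=wristcam()
r=lambda u,v,z: ray(u/1.5,v/1.5,z,c)[:2]
an=lambda d: np.degrees(np.arctan2(d[1],d[0])).round(1)
H=.137-.0185
B=r(378,400,H+.044);E=r(415,372,H+.044);K=r(430,325,H+.010)
print(B,an(E-B),an(K-B),np.hypot(*(K-B)))
print("nest c",r(381,209,.026),"pin",r(314,214,.037), "screw BR plate TR",r(626,128,.026))
B=r(259,73,.07);E=r(281,49,.07); K=r(314,54,.036); print("hub1",B,an(E-B),K,an(K-B),"b tongue",r(332,28,.036), "c tongue",r(437,162,.036))
E
```

```text
[ 0.56153274 -0.2942939 ] 8.2 -2.1 0.022020964602270786
nest c [ 0.5859346  -0.25924773] pin [ 0.5541023  -0.24113098] screw BR plate TR [ 0.72110274 -0.29300153]
hub1 [ 0.5740476  -0.17776822] 10.7 [ 0.5985814  -0.17587564] 4.4 b tongue [ 0.61257355 -0.17105616] c tongue [ 0.62457761 -0.25324937]
```

Request:
step_arm:
  steps:
    - {"dx": 1.4, "dy": 1.7, "dz": 0, "rx": 0, "ry": 0, "rz": 0, "jaw": 255}
    - {"dx": 1.4, "dy": 1.7, "dz": 0, "rx": 0, "ry": 0, "rz": 0, "jaw": 255}
    - {"dx": 0, "dy": 0, "dz": -3, "rx": 0, "ry": 0, "rz": 0, "jaw": 255}
    - {"dx": 0, "dy": 0, "dz": -3, "rx": 0, "ry": 0, "rz": 0, "jaw": 255}
    - {"dx": 0, "dy": 0, "dz": -2, "rx": 0, "ry": 0, "rz": 0, "jaw": 255}
    - {"dx": 0, "dy": 0, "dz": 0, "rx": 0, "ry": 0, "rz": 0, "jaw": 255}
    - {"dx": 0, "dy": 0, "dz": 0, "rx": 0, "ry": 0, "rz": 0, "jaw": 255}

```text
clock: 23.75
tool_pos: [0.5878, -0.26, 0.0567]
orientation: [[0.847, -0.002, 0.532], [-0.532, 0.001, 0.847], [-0.002, -1.0, -0.0]]
wrist_force: [-0.6, -0.6, -2.6]
opening: 0.398
```

```bash
python3 s.py; python3 f.py
```

```text
23.75 [ 0.5878 -0.26    0.0567] [-0.43  0.57  1.62  0.    0.95  0.13] yaw -32.14 open 0.3983400505936224 [-0.6 -0.6 -2.6] [-0.03 -0.03 -0.02]
hub_a pinpoint 0.84 [ 0.5843 -0.26    0.0404] [245. 234.]
hub_a pinpoint 0.72 [ 0.5729 -0.1783  0.0265] [152. 122.]
hub_a_key pinpoint 0.59 [ 0.6142 -0.2595  0.0419] [289. 209.]
```

Request:
step_arm:
  steps:
    - {"dx": 0, "dy": 0, "dz": -0.6, "rx": 0, "ry": 0, "rz": 0, "jaw": 255}
    - {"dx": 0, "dy": 0, "dz": -0.5, "rx": 0, "ry": 0, "rz": 0, "jaw": 255}
    - {"dx": 0, "dy": 0, "dz": 0, "rx": 0, "ry": 0, "rz": 0, "jaw": 255}
    - {"dx": -0.2, "dy": -0.03, "dz": 0, "rx": 0, "ry": 0, "rz": 0, "jaw": 255}
    - {"dx": -0.1, "dy": 0, "dz": 0, "rx": 0, "ry": 0, "rz": 0, "jaw": 255}
    - {"dx": 0, "dy": 0, "dz": 0, "rx": 0, "ry": 0, "rz": 0, "jaw": 255}

```text
clock: 24.4
tool_pos: [0.585, -0.2606, 0.0466]
orientation: [[0.847, -0.0, 0.532], [-0.532, -0.0, 0.847], [0.0, -1.0, -0.0]]
wrist_force: [-0.5, -0.0, -1.8]
opening: 0.402
```

```bash
python3 s.py
```

```text
24.4 [ 0.585  -0.2606  0.0466] [-0.44  0.58  1.64 -0.    0.92  0.12] yaw -32.16 open 0.4018784824255197 [-0.5 -0.  -1.8] [-0.02  0.02 -0.05]
```

Request:
step_arm:
  steps:
    - {"dx": -0.1, "dy": 0, "dz": -0.1, "rx": 0, "ry": 0, "rz": 0, "jaw": 255}
    - {"dx": -0.1, "dy": -0.02, "dz": 0, "rx": 0, "ry": 0, "rz": 0, "jaw": 255}
    - {"dx": 0, "dy": 0, "dz": 0, "rx": 0, "ry": 0, "rz": 0, "jaw": 255}

```text
clock: 24.65
tool_pos: [0.5842, -0.2608, 0.0459]
orientation: [[0.846, 0.003, 0.532], [-0.532, -0.0, 0.846], [0.002, -1.0, 0.001]]
wrist_force: [3.8, 1.5, -2.7]
opening: 0.401
```

```bash
python3 s.py
```

```text
24.65 [ 0.5842 -0.2608  0.0459] [-0.44  0.58  1.65  0.    0.92  0.12] yaw -32.17 open 0.4012994955802461 [ 3.8  1.5 -2.7] [ 0.2  -0.52  0.06]
```

Against both pins (force along fixture +x). Lower onto plate.

Request:
step_arm:
  steps:
    - {"dx": 0, "dy": 0, "dz": -0.15, "rx": 0, "ry": 0, "rz": 0, "jaw": 255}
    - {"dx": 0, "dy": 0, "dz": -0.1, "rx": 0, "ry": 0, "rz": 0, "jaw": 255}
    - {"dx": 0, "dy": 0, "dz": 0, "rx": 0, "ry": 0, "rz": 0, "jaw": 255}
    - {"dx": 0, "dy": 0, "dz": 0, "rx": 0, "ry": 0, "rz": 0, "jaw": 255}

```text
clock: 24.98
tool_pos: [0.5844, -0.2607, 0.0452]
orientation: [[0.847, 0.003, 0.532], [-0.532, -0.001, 0.847], [0.003, -1.0, 0.001]]
wrist_force: [1.2, 1.6, 7.1]
opening: 0.401
```

```bash
python3 s.py
```

```text
24.9833 [ 0.5844 -0.2607  0.0452] [-0.44  0.58  1.65  0.    0.92  0.12] yaw -32.16 open 0.40079449987409654 [1.2 1.6 7.1] [ 0.53  0.02 -0.03]
```

Request:
step_arm:
  steps:
    - {"dx": 0, "dy": 0, "dz": 0, "rx": 0, "ry": 0, "rz": 0, "jaw": 0}
    - {"dx": 0, "dy": 0, "dz": 0, "rx": 0, "ry": 0, "rz": 0, "jaw": 0}
    - {"dx": 0, "dy": 0, "dz": 0, "rx": 0, "ry": 0, "rz": 0, "jaw": 0}
    - {"dx": 0, "dy": 0, "dz": 0, "rx": 0, "ry": 0, "rz": 0, "jaw": 0}
    - {"dx": 0, "dy": 0, "dz": 0, "rx": 0, "ry": 0, "rz": 0, "jaw": 0}
    - {"dx": 0, "dy": 0, "dz": 3, "rx": 0, "ry": 0, "rz": 0, "jaw": 0}
    - {"dx": 0, "dy": 0, "dz": 4, "rx": 0, "ry": 0, "rz": 0, "jaw": 0}
    - {"dx": 0, "dy": 0, "dz": 4, "rx": 0, "ry": 0, "rz": 0, "jaw": 0}
    - {"dx": 0, "dy": 0, "dz": 4, "rx": 0, "ry": 0, "rz": 0, "jaw": 0}
    - {"dx": -1, "dy": 0, "dz": 4, "rx": 0, "ry": 0, "rz": 6, "jaw": 0}

```text
clock: 25.82
tool_pos: [0.574, -0.2607, 0.2346]
orientation: [[0.899, 0.001, 0.439], [-0.439, -0.0, 0.899], [0.001, -1.0, 0.0]]
wrist_force: [0.7, -0.2, 0.4]
opening: 1.002
```

Request:
step_arm:
  steps:
    - {"dx": -1, "dy": 2, "dz": 3, "rx": 0, "ry": 0, "rz": 6, "jaw": 0}
    - {"dx": -1, "dy": 3, "dz": 2.5, "rx": 0, "ry": 0, "rz": 6, "jaw": 0}
    - {"dx": -1, "dy": 3.8, "dz": 1, "rx": 0, "ry": 0, "rz": 6, "jaw": 0}
    - {"dx": -1, "dy": 3.8, "dz": 1, "rx": 0, "ry": 0, "rz": 6, "jaw": 0}
    - {"dx": -1, "dy": 3.8, "dz": 1, "rx": 0, "ry": 0, "rz": 6, "jaw": 0}
    - {"dx": -1, "dy": 3.8, "dz": 1, "rx": 0, "ry": 0, "rz": 0, "jaw": 0}
    - {"dx": -1, "dy": 3.8, "dz": 1, "rx": 0, "ry": 0, "rz": 0, "jaw": 0}
    - {"dx": -1, "dy": 3.8, "dz": 1, "rx": 0, "ry": 0, "rz": 0, "jaw": 0}
    - {"dx": -1, "dy": 3.8, "dz": 0, "rx": 0, "ry": 0, "rz": 0, "jaw": 0}
    - {"dx": -1, "dy": 3.8, "dz": 0, "rx": 0, "ry": 0, "rz": 0, "jaw": 0}

```text
clock: 26.65
tool_pos: [0.4725, 0.0947, 0.3487]
orientation: [[0.998, 0.002, -0.067], [0.067, 0.0, 0.998], [0.002, -1.0, 0.0]]
wrist_force: [0.7, 0.7, -1.1]
opening: 0.997
```

```bash
sed -i 's/w7.png/w8.png/' p.py; python3 s.py; python3 p.py | grep hub
```

```text
26.65 [0.4725 0.0947 0.3487] [ 0.17  0.12  1.54 -0.    1.48  0.11] yaw 3.82 open 0.9972831092014284 [ 0.7  0.7 -1.1] [-0.   -0.   -0.01]
hub_a pinpoint 0.73 [ 0.574  -0.1771  0.0257] [296. 304.]
hub_a pinpoint 0.63 [ 4.759e-01  8.950e-02 -2.000e-04] [253. 154.]
hub_a pinpoint 0.88 [ 0.5859 -0.2612  0.0254] [279. 176.]
hub_a pinpoint 0.85 [0.4786 0.093  0.004 ] [142. 215.]
hub_a pinpoint 0.59 [ 0.5725 -0.1767  0.0243] [247. 181.]
hub_a pinpoint 0.68 [ 0.5837 -0.2597  0.0238] [288. 217.]
hub_a pinpoint 0.65 [ 0.5722 -0.1724  0.0287] [270. 202.]
```

View pics/w8.png

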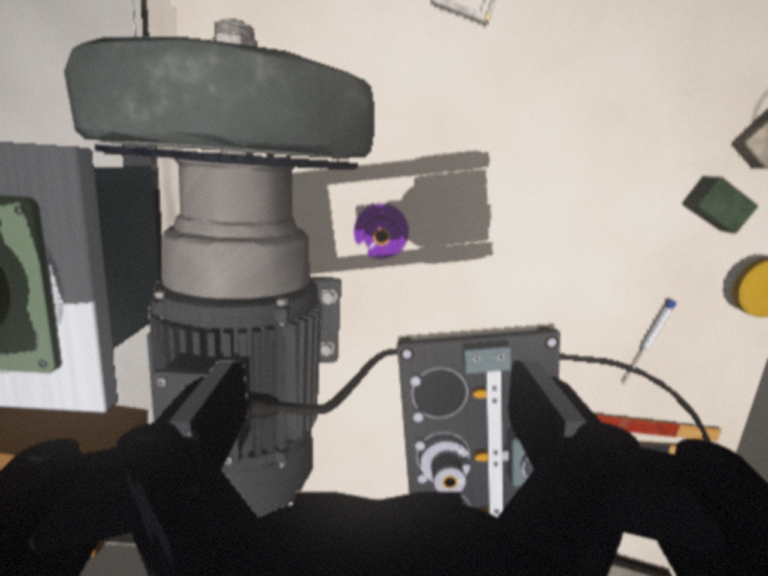

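Request:
step_arm:
  steps:
    - {"dx": 2.2, "dy": -2.8, "dz": -1, "rx": 0, "ry": 0, "rz": 6, "jaw": 0}
    - {"dx": 2.2, "dy": -2.8, "dz": -1, "rx": 0, "ry": 0, "rz": 6, "jaw": 0}
    - {"dx": 2.2, "dy": -2.8, "dz": -1, "rx": 0, "ry": 0, "rz": 6, "jaw": 0}
    - {"dx": 2.2, "dy": -2.8, "dz": -1, "rx": 0, "ry": 0, "rz": 6, "jaw": 0}
    - {"dx": 2.2, "dy": -2.8, "dz": -1, "rx": 0, "ry": 0, "rz": 6, "jaw": 0}
    - {"dx": 2.2, "dy": -2.8, "dz": -2, "rx": 0, "ry": 0, "rz": 6, "jaw": 0}
    - {"dx": 2.2, "dy": -2.8, "dz": -2, "rx": 0, "ry": 0, "rz": 6, "jaw": 0}
    - {"dx": 2.2, "dy": -2.8, "dz": -2, "rx": 0, "ry": 0, "rz": 6, "jaw": 0}
    - {"dx": 2.2, "dy": -2.8, "dz": -2, "rx": 0, "ry": 0, "rz": 6, "jaw": 0}
    - {"dx": 0, "dy": 0, "dz": 0, "rx": 0, "ry": 0, "rz": 0, "jaw": 0}

```text
clock: 28.13
tool_pos: [0.6721, -0.1641, 0.2108]
orientation: [[0.533, -0.007, -0.846], [0.846, -0.0, 0.533], [-0.004, -1.0, 0.006]]
wrist_force: [-0.9, 0.3, -0.4]
opening: 1.002
```

```bash
cat > q.py <<'E'
from h import *
c=wristcam(); find(c,["knob_ball","hub_a","hub_a_key","tongue_a"]); save(c,"w9.png",s=1.5)
E
python3 s.py; python3 q.py
```

```text
28.1333 [ 0.6721 -0.1641  0.2108] [-0.26  0.52  1.29 -0.    1.34 -1.26] yaw 57.77 open 1.0022204245425306 [-0.9  0.3 -0.4] [0.04 0.01 0.05]
knob_ball pinpoint 0.6 [ 0.6791 -0.1595  0.0922] [261. 191.]
hub_a pinpoint 0.9 [ 0.5737 -0.1796  0.0245] [192. 104.]
hub_a pinpoint 0.82 [ 0.5858 -0.2625  0.0277] [136. 155.]
hub_a_key pinpoint 0.96 [ 0.6068 -0.2568  0.0322] [151. 169.]
tongue_a pinpoint 0.95 [ 0.6236 -0.2522  0.0337] [163. 179.]
tongue_a pinpoint 0.66 [ 0.6024 -0.0845  0.0324] [283.  76.]
tongue_a pinpoint 0.58 [ 0.6167 -0.1699  0.0329] [221. 134.]
```

View pics/w9.png

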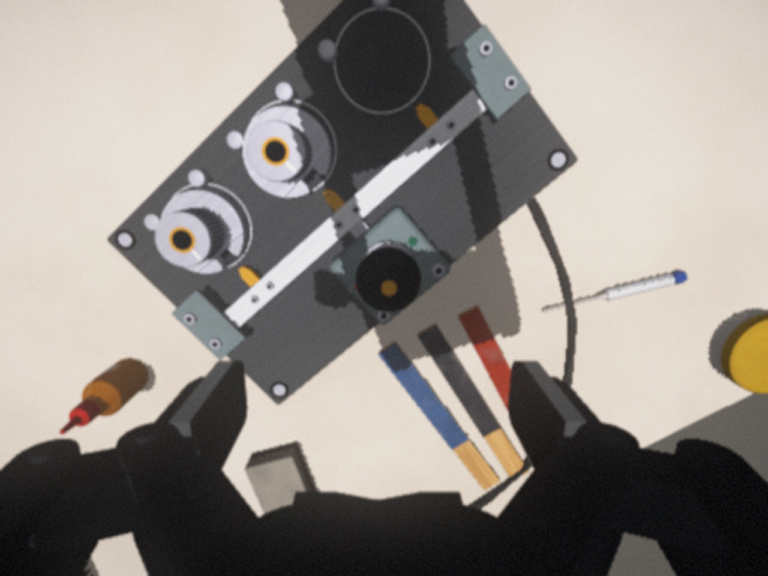

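Request:
step_arm:
  steps:
    - {"dx": 0.25, "dy": 0.45, "dz": -3, "rx": 0, "ry": 0, "rz": 0, "jaw": 0}
    - {"dx": 0, "dy": 0, "dz": -3.5, "rx": 0, "ry": 0, "rz": 0, "jaw": 0}
    - {"dx": 0, "dy": 0, "dz": -3, "rx": 0, "ry": 0, "rz": 0, "jaw": 0}
    - {"dx": 0, "dy": 0, "dz": -3, "rx": 0, "ry": 0, "rz": 0, "jaw": 0}
    - {"dx": 0, "dy": 0, "dz": 0, "rx": 0, "ry": 0, "rz": 0, "jaw": 0}
    - {"dx": 0, "dy": 0, "dz": 0, "rx": 0, "ry": 0, "rz": 0, "jaw": 0}

```text
clock: 28.88
tool_pos: [0.6732, -0.1532, 0.0934]
orientation: [[0.531, -0.001, -0.847], [0.847, 0.0, 0.531], [-0.0, -1.0, 0.001]]
wrist_force: [0.5, 0.2, 1.2]
opening: 1.002
```

```bash
python3 s.py
```

```text
28.8833 [ 0.6732 -0.1532  0.0934] [-0.24  0.6   1.46  0.    1.09 -1.25] yaw 57.9 open 1.0016583788558113 [0.5 0.2 1.2] [-0.04 -0.03  0.06]
```

Request:
step_arm:
  steps:
    - {"dx": 0.1, "dy": -0.65, "dz": -0.6, "rx": 0, "ry": 0, "rz": 0, "jaw": 0}
    - {"dx": 0, "dy": 0, "dz": -2, "rx": 0, "ry": 0, "rz": 0, "jaw": 0}
    - {"dx": 0, "dy": 0, "dz": 0, "rx": 0, "ry": 0, "rz": 0, "jaw": 0}
    - {"dx": 0, "dy": 0, "dz": 0, "rx": 0, "ry": 0, "rz": 0, "jaw": 0}

```text
clock: 29.22
tool_pos: [0.6752, -0.1611, 0.0684]
orientation: [[0.532, 0.001, -0.847], [0.847, -0.0, 0.532], [0.001, -1.0, -0.001]]
wrist_force: [0.4, 0.6, 0.2]
opening: 1.004
```

Request:
step_arm:
  steps:
    - {"dx": 0, "dy": 0, "dz": 0, "rx": 0, "ry": 0, "rz": 0, "jaw": 255}
    - {"dx": 0, "dy": 0, "dz": 0, "rx": 0, "ry": 0, "rz": 0, "jaw": 255}
    - {"dx": 0, "dy": 0, "dz": 0, "rx": 0, "ry": 0, "rz": 0, "jaw": 255}
    - {"dx": 0, "dy": 0, "dz": 0, "rx": 0, "ry": 0, "rz": 0, "jaw": 255}
    - {"dx": 0, "dy": 0, "dz": 0, "rx": 0, "ry": 0, "rz": 0, "jaw": 255}
    - {"dx": 0, "dy": 0, "dz": 0, "rx": 0, "ry": 0, "rz": 0, "jaw": 255}
    - {"dx": 0, "dy": 0, "dz": 0, "rx": 0, "ry": 0, "rz": 0, "jaw": 255}

```text
clock: 29.8
tool_pos: [0.6761, -0.1596, 0.0687]
orientation: [[0.532, 0.004, -0.846], [0.846, 0.002, 0.532], [0.003, -1.0, -0.002]]
wrist_force: [1.5, 4.1, 6.3]
opening: 0.441
```

```bash
python3 s.py
```

```text
29.8 [ 0.6761 -0.1596  0.0687] [-0.25  0.63  1.48  0.    1.04 -1.26] yaw 57.83 open 0.44144610510228416 [1.5 4.1 6.3] [ 0.94 -0.25 -0.  ]
```

Request:
step_arm:
  steps:
    - {"dx": 0, "dy": 0.1, "dz": 0, "rx": 0, "ry": 0, "rz": 0, "jaw": 255}
    - {"dx": 0, "dy": 0, "dz": 0, "rx": 0, "ry": 0, "rz": -5, "jaw": 255}
    - {"dx": 0, "dy": 0, "dz": 0, "rx": 0, "ry": 0, "rz": -6, "jaw": 255}
    - {"dx": 0, "dy": 0, "dz": 0, "rx": 0, "ry": 0, "rz": -6, "jaw": 255}
    - {"dx": 0, "dy": 0, "dz": 0, "rx": 0, "ry": 0, "rz": -6, "jaw": 255}
    - {"dx": 0, "dy": 0, "dz": 0, "rx": 0, "ry": 0, "rz": -6, "jaw": 255}
    - {"dx": 0, "dy": 0, "dz": 0, "rx": 0, "ry": 0, "rz": -6, "jaw": 255}
    - {"dx": 0, "dy": 0, "dz": 0, "rx": 0, "ry": 0, "rz": -6, "jaw": 255}
    - {"dx": 0, "dy": 0, "dz": 0, "rx": 0, "ry": 0, "rz": -6, "jaw": 255}
    - {"dx": 0, "dy": 0, "dz": 0, "rx": 0, "ry": 0, "rz": -6, "jaw": 255}

```text
clock: 30.63
tool_pos: [0.6742, -0.1608, 0.0687]
orientation: [[0.997, -0.0, -0.08], [0.08, -0.002, 0.997], [-0.0, -1.0, -0.002]]
wrist_force: [-4.8, -1.1, 8.1]
opening: 0.44
```

```bash
python3 s.py; sed -i 's/w9.png/w10.png/' q.py; python3 q.py
```

```text
30.6333 [ 0.6742 -0.1608  0.0687] [-0.25  0.63  1.48 -0.    1.04 -0.33] yaw 4.6 open 0.44022613427052437 [-4.8 -1.1  8.1] [-0.14  0.43  0.17]
knob_ball pinpoint 0.95 [ 0.676  -0.1591  0.0894] [255. 260.]
hub_a pinpoint 0.76 [ 0.5763 -0.1775  0.0258] [105. 227.]
hub_a pinpoint 0.59 [ 0.5834 -0.2574  0.0279] [119. 328.]
hub_a_key pinpoint 0.89 [ 0.6072 -0.2579  0.0314] [150. 334.]
tongue_a pinpoint 0.75 [ 0.6099 -0.171   0.037 ] [149. 228.]
tongue_a pinpoint 0.71 [ 0.5941 -0.084   0.0337] [121.  82.]
```

Tongues moving as expected. Continue.

Request:
step_arm:
  steps:
    - {"dx": 0, "dy": 0, "dz": 0, "rx": 0, "ry": 0, "rz": -6, "jaw": 255}
    - {"dx": 0, "dy": 0, "dz": 0, "rx": 0, "ry": 0, "rz": -6, "jaw": 255}
    - {"dx": 0, "dy": 0, "dz": 0, "rx": 0, "ry": 0, "rz": -6, "jaw": 255}
    - {"dx": 0, "dy": 0, "dz": 0, "rx": 0, "ry": 0, "rz": -6, "jaw": 255}
    - {"dx": 0, "dy": 0, "dz": 0, "rx": 0, "ry": 0, "rz": -6, "jaw": 255}
    - {"dx": 0, "dy": 0, "dz": 0, "rx": 0, "ry": 0, "rz": -6, "jaw": 255}
    - {"dx": 0, "dy": 0, "dz": 0, "rx": 0, "ry": 0, "rz": -6, "jaw": 255}
    - {"dx": 0, "dy": 0, "dz": 0, "rx": 0, "ry": 0, "rz": -6, "jaw": 255}
    - {"dx": 0, "dy": 0, "dz": 0, "rx": 0, "ry": 0, "rz": -6, "jaw": 255}
    - {"dx": 0, "dy": 0, "dz": 0, "rx": 0, "ry": 0, "rz": -6, "jaw": 255}

```text
clock: 31.72
tool_pos: [0.6718, -0.1599, 0.0687]
orientation: [[0.568, -0.006, 0.823], [-0.823, -0.0, 0.568], [-0.003, -1.0, -0.005]]
wrist_force: [-10.0, 2.5, 11.6]
opening: 0.442
```

```bash
python3 s.py; python3 q.py
```

```text
31.7167 [ 0.6718 -0.1599  0.0687] [-0.25  0.62  1.48 -0.    1.04  0.72] yaw -55.39 open 0.4416606515242773 [-10.    2.5  11.6] [0.   1.31 0.14]
knob_ball pinpoint 0.92 [ 0.6766 -0.1618  0.0909] [258. 260.]
hub_a pinpoint 0.68 [ 0.5794 -0.1776  0.0281] [199. 326.]
tongue_a pinpoint 0.58 [ 0.6074 -0.1736  0.0355] [214. 303.]
tongue_a pinpoint 0.55 [ 0.5901 -0.0851  0.0331] [ 89. 254.]
```

Request:
step_arm:
  steps:
    - {"dx": -0.1, "dy": 0, "dz": 0, "rx": 0, "ry": 0, "rz": -6, "jaw": 255}
    - {"dx": -0.1, "dy": 0, "dz": 0, "rx": 0, "ry": 0, "rz": -6, "jaw": 255}
    - {"dx": 0, "dy": 0, "dz": 0, "rx": 0, "ry": 0, "rz": -6, "jaw": 255}
    - {"dx": 0, "dy": 0, "dz": 0, "rx": 0, "ry": 0, "rz": -6, "jaw": 255}
    - {"dx": 0, "dy": 0, "dz": 0, "rx": 0, "ry": 0, "rz": -6, "jaw": 255}
    - {"dx": 0, "dy": 0, "dz": 0, "rx": 0, "ry": 0, "rz": -6, "jaw": 255}
    - {"dx": 0, "dy": 0, "dz": 0, "rx": 0, "ry": 0, "rz": -6, "jaw": 255}

```text
clock: 32.55
tool_pos: [0.6713, -0.1581, 0.0687]
orientation: [[-0.129, -0.003, 0.992], [-0.992, 0.002, -0.129], [-0.002, -1.0, -0.003]]
wrist_force: [-5.4, 7.1, 9.4]
opening: 0.441
```

```bash
python3 s.py; python3 q.py
```

```text
32.55 [ 0.6713 -0.1581  0.0687] [-0.25  0.62  1.48  0.    1.04  1.45] yaw -97.4 open 0.4410798420985427 [-5.4  7.1  9.4] [0.71 0.91 0.19]
knob_ball pinpoint 0.62 [ 0.6759 -0.1586  0.0883] [249. 256.]
hub_a pinpoint 0.72 [ 0.5749 -0.1805  0.0261] [296. 332.]
hub_a_key pinpoint 0.7 [ 0.6086 -0.2599  0.0272] [403. 282.]
tongue_a pinpoint 0.74 [ 0.6089 -0.2569  0.0302] [401. 285.]
tongue_a pinpoint 0.55 [ 0.6011 -0.1716  0.0353] [282. 312.]
```

Remaining about 17°; go on to the stop.

Request:
step_arm:
  steps:
    - {"dx": 0, "dy": 0, "dz": 0, "rx": 0, "ry": 0, "rz": -6, "jaw": 255}
    - {"dx": 0, "dy": 0, "dz": 0, "rx": 0, "ry": 0, "rz": -6, "jaw": 255}
    - {"dx": 0, "dy": 0, "dz": 0, "rx": 0, "ry": 0, "rz": -5, "jaw": 255}
    - {"dx": 0, "dy": 0, "dz": 0, "rx": 0, "ry": 0, "rz": -3, "jaw": 255}

```text
clock: 33.13
tool_pos: [0.6719, -0.1572, 0.0686]
orientation: [[-0.46, -0.002, 0.888], [-0.888, 0.004, -0.46], [-0.003, -1.0, -0.003]]
wrist_force: [-5.3, 7.5, 9.0]
opening: 0.44
```

```bash
python3 s.py
```

```text
33.1333 [ 0.6719 -0.1572  0.0686] [-0.25  0.62  1.48  0.    1.04  1.8 ] yaw -117.36 open 0.440058041221559 [-5.3  7.5  9. ] [1.54 0.47 0.38]
```

Request:
step_arm:
  steps:
    - {"dx": 0, "dy": 0, "dz": 0, "rx": 0, "ry": 0, "rz": -3, "jaw": 255}
    - {"dx": 0, "dy": 0, "dz": 0, "rx": 0, "ry": 0, "rz": -3, "jaw": 255}
    - {"dx": 0, "dy": 0, "dz": 0, "rx": 0, "ry": 0, "rz": 0, "jaw": 255}

```text
clock: 33.38
tool_pos: [0.6733, -0.158, 0.0683]
orientation: [[-0.545, 0.001, 0.838], [-0.838, 0.001, -0.545], [-0.002, -1.0, 0.0]]
wrist_force: [-0.4, 7.1, 4.9]
opening: 0.436
```

```bash
python3 s.py; python3 q.py
```

```text
33.3833 [ 0.6733 -0.158   0.0683] [-0.25  0.62  1.48  0.    1.04  1.9 ] yaw -123.02 open 0.4362050433688281 [-0.4  7.1  4.9] [0.8  0.12 0.98]
knob_ball pinpoint 0.76 [ 0.6756 -0.1606  0.0939] [252. 265.]
hub_a pinpoint 0.88 [ 0.5816 -0.2643  0.025 ] [452. 244.]
hub_a_key pinpoint 0.71 [ 0.6082 -0.2578  0.0304] [432. 221.]
tongue_a pinpoint 0.93 [ 0.6056 -0.2565  0.0307] [432. 225.]
```

View pics/w10.png

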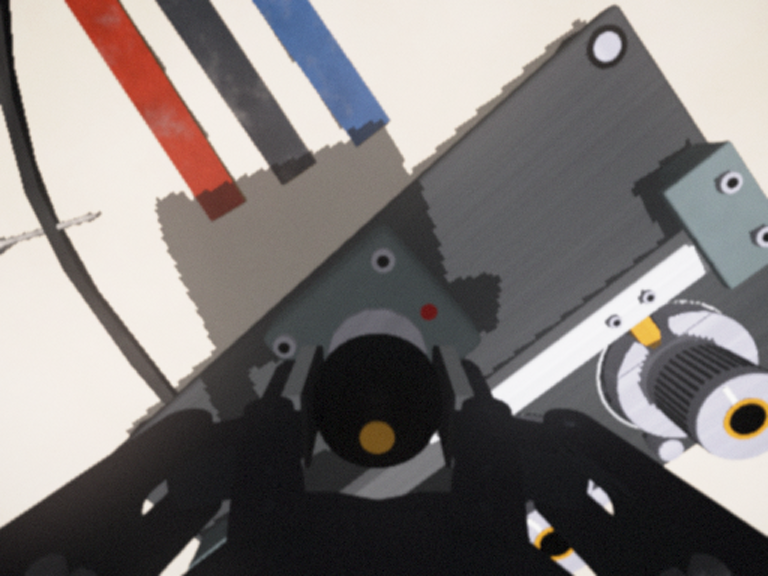

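Request:
step_arm:
  steps:
    - {"dx": 0, "dy": 0, "dz": 0, "rx": 0, "ry": 0, "rz": 2, "jaw": 255}
    - {"dx": 0, "dy": 0, "dz": 0, "rx": 0, "ry": 0, "rz": 0, "jaw": 0}
    - {"dx": 0, "dy": 0, "dz": 0, "rx": 0, "ry": 0, "rz": 0, "jaw": 0}
    - {"dx": 0, "dy": 0, "dz": 0, "rx": 0, "ry": 0, "rz": 0, "jaw": 0}
    - {"dx": 0, "dy": 0, "dz": 0, "rx": 0, "ry": 0, "rz": 0, "jaw": 0}
    - {"dx": 0, "dy": 0, "dz": 0, "rx": 0, "ry": 0, "rz": 0, "jaw": 0}
    - {"dx": 0, "dy": 0, "dz": 3.5, "rx": 0, "ry": 0, "rz": 0, "jaw": 0}
    - {"dx": 0, "dy": 0, "dz": 4, "rx": 0, "ry": 0, "rz": 0, "jaw": 0}
    - {"dx": 0, "dy": 0, "dz": 4, "rx": 0, "ry": 0, "rz": 0, "jaw": 0}
    - {"dx": -3, "dy": 0, "dz": 2, "rx": 0, "ry": 0, "rz": 5, "jaw": 0}

```text
clock: 34.47
tool_pos: [0.6485, -0.1606, 0.2069]
orientation: [[-0.439, 0.012, 0.898], [-0.899, -0.003, -0.439], [-0.003, -1.0, 0.012]]
wrist_force: [0.7, 0.0, 1.8]
opening: 1.0
```

Request:
step_arm:
  steps:
    - {"dx": -2, "dy": -1, "dz": 1, "rx": 0, "ry": 0, "rz": 6, "jaw": 0}
    - {"dx": -2, "dy": -1, "dz": 0, "rx": 0, "ry": 0, "rz": 6, "jaw": 0}
    - {"dx": -2, "dy": -1, "dz": 0, "rx": 0, "ry": 0, "rz": 6, "jaw": 0}
    - {"dx": -2, "dy": 0, "dz": 0, "rx": 0, "ry": 0, "rz": 6, "jaw": 0}
    - {"dx": 0, "dy": 0, "dz": 0, "rx": 0, "ry": 0, "rz": 0, "jaw": 0}
    - {"dx": 0, "dy": 0, "dz": 0, "rx": 0, "ry": 0, "rz": 0, "jaw": 0}

```text
clock: 34.97
tool_pos: [0.5624, -0.1902, 0.2125]
orientation: [[-0.04, 0.001, 0.999], [-0.999, -0.0, -0.04], [0.0, -1.0, 0.001]]
wrist_force: [0.3, -0.2, 0.3]
opening: 0.999
```

```bash
python3 s.py; cat > z.py <<'E'
from h import *
c=wristcam(); save(c,"w11.png",s=1.5)
N=["hub_a","hub_a_key","tongue_a"]
find(c,N)
for n in ("top","scene"):
    c=arm.read_camera(n); print(n); find(c,N+["oil_bottle","screw_jar"])
E
python3 z.py
```

```text
34.9667 [ 0.5624 -0.1902  0.2125] [-0.35  0.36  1.55  0.    1.23  1.27] yaw -92.31 open 0.9990804144303463 [ 0.3 -0.2  0.3] [0.03 0.03 0.01]
hub_a pinpoint 0.9 [ 0.4774  0.0908 -0.0005] [ 39. 240.]
hub_a pinpoint 0.88 [ 0.5821 -0.2605  0.0267] [312. 153.]
hub_a pinpoint 0.69 [ 0.5737 -0.1752  0.0256] [237. 163.]
hub_a pinpoint 0.68 [ 0.6018 -0.1739  0.0342] [234. 139.]
hub_a_key pinpoint 0.56 [ 0.6092 -0.2585  0.0292] [312. 128.]
tongue_a pinpoint 0.93 [ 0.6001 -0.1749  0.0357] [234. 141.]
tongue_a pinpoint 0.89 [ 0.6078 -0.2573  0.0314] [311. 130.]
tongue_a pinpoint 0.68 [ 0.5836 -0.086   0.0324] [155. 159.]
tongue_a pinpoint 0.53 [ 0.6472 -0.3972  0.0016] [430.  87.]
top
hub_a pinpoint 0.63 [ 0.5727 -0.1774  0.0268] [247. 180.]
hub_a pinpoint 0.46 [ 0.4801  0.0936 -0.0008] [143. 215.]
hub_a pinpoint 0.38 [ 0.5812 -0.2598  0.0233] [279. 178.]
hub_a_key pinpoint 0.44 [ 0.6139 -0.2577  0.0294] [278. 165.]
tongue_a pinpoint 0.42 [ 0.5848 -0.0861  0.0345] [211. 175.]
oil_bottle pinpoint 0.7 [ 0.6486 -0.4     0.002 ] [331. 155.]
screw_jar pinpoint 0.72 [ 0.388  -0.5218  0.0027] [378. 255.]
scene
hub_a pinpoint 0.6 [ 0.5841 -0.2586  0.0259] [288. 216.]
hub_a pinpoint 0.58 [ 0.5691 -0.1737  0.0268] [269. 203.]
hub_a pinpoint 0.4 [ 0.574  -0.17    0.0263] [270. 202.]
hub_a pinpoint 0.25 [ 0.5824 -0.2567  0.0276] [287. 216.]
hub_a_key pinpoint 0.68 [ 0.6071 -0.2512  0.0311] [293. 212.]
hub_a_key pinpoint 0.32 [ 0.5817 -0.258   0.0252] [287. 217.]
tongue_a pinpoint 0.75 [ 0.596  -0.1732  0.0329] [277. 199.]
tongue_a pinpoint 0.7 [ 0.5705 -0.1743  0.0271] [270. 203.]
tongue_a pinpoint 0.51 [ 0.5813 -0.0848  0.0344] [260. 187.]
oil_bottle pinpoint 0.52 [ 0.6502 -0.402   0.0033] [335. 244.]
screw_jar pinpoint 0.93 [ 3.873e-01 -5.165e-01 -2.000e-04] [271. 309.]
```

View pics/w11.png

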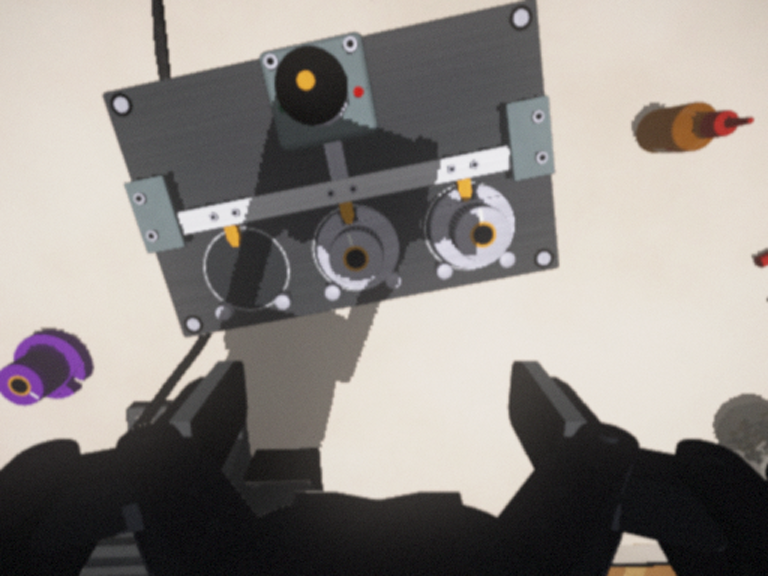

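```bash
python3 - <<'E'
from h import *
s=arm.read_state(); c=wristcam(); T0=c["T_tool_cam"]
def cam(R,p):
    T=np.eye(4);T[:3,:3]=R;T[:3,3]=p;M=np.linalg.inv(T@T0); d=dict(c);d["R"]=M[:3,:3];d["t"]=M[:3,3];return d
c9=cam(np.array([[.533,-.007,-.846],[.846,0,.533],[-.004,-1,.006]]),[.6721,-.1641,.2108])
c11=cam(np.array([[-.04,.001,.999],[-.999,0,-.04],[0,-1,.001]]),[.5624,-.1902,.2125])
def m(c,pl,bar,tips):
    r=lambda p,z:ray(p[0]/1.5,p[1]/1.5,z,c)[:2]
    P=[r(p,.026) for p in pl] # BL,BR,TR
    y=P[0]-P[1]; 
    ang=np.arctan2(y[1],y[0])-np.pi/2; ex=np.array([np.cos(ang),np.sin(ang)])
    o=P[1]
    print(np.degrees(ang),"TR-BR",(P[2]-o)@ex,"bar",[((r(b,.042)-o)@ex).round(4) for b in bar],"tip",[((r(b,.036)-o)@ex).round(4) for b in tips])
# w9: image upside; c side on left. BR(-x,-y)=(125,239); TR(+x,-y)=(279,390); TL(+x,+y)=(558,160)
def m2(c,BR,TR,TL,bar,tip):
    r=lambda p,z:ray(p[0]/1.5,p[1]/1.5,z,c)[:2]
    A,B,C=r(BR,.026),r(TR,.026),r(TL,.026); y=C-B; y/=np.hypot(*y); ex=np.array([y[1],-y[0]])
    print("yaw",np.degrees(np.arctan2(ex[1],ex[0])),"len",(B-A)@ex,np.hypot(*(C-B)),"bar from +x screws",[((r(b,.042)-B)@ex).round(4) for b in bar],"tip",[((r(b,.036)-B)@ex).round(4) for b in tip])
m2(c9,(125,239),(279,390),(558,160),[(255,299),(271,285),(433,141),(450,126)],[(240,267),(420,107)])
m2(c11,(544,258),(521,18),(121,104),[(451,169),(474,164),(214,217),(236,212)],[(465,194),(236,247)])
E
```

```text
yaw 8.747307324274011 len 0.1647456007721424 0.27676720135009086 bar from +x screws [np.float64(-0.0687), np.float64(-0.0686), np.float64(-0.0687), np.float64(-0.0687)] tip [np.float64(-0.0931), np.float64(-0.091)]
yaw 8.697403410412107 len 0.16420321932082269 0.2766653714031498 bar from +x screws [np.float64(-0.0856), np.float64(-0.0853), np.float64(-0.0861), np.float64(-0.0857)] tip [np.float64(-0.1046), np.float64(-0.1104)]
```

```bash
python3 -c "
from rig import arm
print(arm.job_done())"
```

```text
the job is handed in; nothing more can be done
None
```

I loaded both steel hubs into the fixture with the comb home, and handed the job in at about 35 s on the robot's clock. `job_done()` gives no verdict, so this rests on my own checks.

**What I did**
- I turned the ball knob anticlockwise to its stop. It needed one regrip because the first grip was off centre. The white pointer was then at the red dot.
- The hub from (0.42, -0.24) went into the middle nest and the hub from (0.52, -0.40) into the -y nest. Each was pushed against its two pins, set flat, and had its keyway facing the comb.
- I turned the knob clockwise until it hit a hard stop, let go and backed the arm away.
- There were only two hubs. A look behind the motor found no third, and I left the purple look-alike alone.

**Last checks**
- **Knob:** the wrist torque rose to 0.98 N m at the stop. The angle at which it began to rise fits about 172°, which is fully home.
- **Tongues:** the last picture shows one in each hub's keyway.
- **Bystanders:** the camera networks placed the oil bottle and jar within a few millimetres of their starting spots.

**Where checks disagreed**
- **Comb travel:** the bar screws gave about 17 mm of travel and the tongue tips 11.5 to 19 mm; the knob angle gave 18 mm. The 11.5 mm tip was partly hidden in its keyway, so I did not count it. I trusted the knob angle, but only the bar-screw figure sits near the 16.5 mm limit.
- **Middle hub:** the final pictures gave no confident keyway reading for it, so that hub's fit rests on the picture alone.

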